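# Hold a washer drum's counterweight at the check mark

## Task

Check the balance of the small washer drum on the service stand: turn the crank in front of it until the pointer on the drum stands at the white tab on the scale, and keep it standing there for at least 6 seconds while the counterweight tries to swing away. Then ease the drum gently back to its left stop where it started and let go of the crank. Work the drum by its crank only, never let it slam into its left stop or fall over to the right one, and leave the other things on the worktop alone.

Things in the scene. Friction and masses are not known exactly. Their poses are not given: they have to be found in the camera images.
- stand: Grey steel service stand, fixed to the worktop, base plate 240 x 300 x 16 mm reaching 60 mm to -x (towards the robot), 180 mm to +x, 150 mm to each side. Origin on the worktop; x points away from the robot, y left, z up. Place and yaw differ. Behind the drum an aluminium scale arc, 138 mm beyond the origin, stands on two posts at y = +-104 mm, 262 mm high.
- axis (a point): Point on the level axle, 170 mm above the stand's origin; axle along the stand's x. Drum, crank and tab turn about it. The crank sits on the drum's hub by a torsion spring: torque on the drum = 0.105 N m/rad (nominal) x (crank). It is weaker than the counterweight: with the handle held still the drum runs off to either side, time constant 0.5 to 1 s.
- drum (a joint): Drum angle (rad): 0 with counterweight and pointer straight up, positive leaning left (stand's +y). Steel washer drum, radius 110 mm, from 12 to 112 mm behind the axis point. Stops at +0.65 and -0.65; starts at rest at +0.65. Moment of inertia 0.0195 kg m2 (+-15 per cent), damping 0.006 N m s/rad, hardly any dry friction. It leaves the left stop once crank is below about -0.7 to -1.1.
- weight_mid (a point): Middle of the dark steel counterweight block, 45 x 50 x 20 mm, on the drum's rim, 120 mm from the axle and 45 mm behind the axis point. It pulls the drum away from upright with a torque of 0.150 N m (nominal; 15 per cent more or less) x sin(drum angle).
- crank (a joint): Angle of the crank relative to the drum (rad), the twist of the hub spring, positive to the left; starts at 0. The crank's angle from upright is drum + crank, and whoever holds the handle sets that sum. Limits +-1.4. Let go, the light, balanced crank (inertia 0.00085 kg m2, damping 0.004 N m s/rad) springs back in line with the drum's pointer.
- grip (a point): Middle of the crank's handle, a black round bar of 18 mm diameter along the stand's x axis, from 26 to 90 mm in front (-x) of the axis point, free all round; the crank arm, 20 mm wide, joins it at 18 to 26 mm. With the crank at angle c from upright (drum + crank) it is at stand (-60, 100 sin c, 170 + 100 cos c) mm. Grip from above, fingers closing along the stand's y.
- mark (a joint): Angle of the white tab (rad), same zero and sense as the drum, from -0.3 to 0.3; stays put. The pointer stands at the tab when drum equals mark.
- pointer_tip (a point): Tip of the drum's pointer, a flat aluminium strip 16 mm wide: 176 mm from the axle, 114 mm behind (+x) the axis point; its z axis points outward from the axle.
- mark_tip (a point): Outer part of the white tab, 16 x 20 x 26 mm, on the scale: 161 mm from the axle, 138 mm behind (+x) the axis point; its z axis points outward from the axle.
- detergent: Bystander: white bottle, radius 36 mm, 190 mm high, to the left; origin at the centre of its underside. Leave alone.
- pegcup: Bystander: white ceramic cup, radius 42 mm, 90 mm high, to the right; origin under its centre. Leave alone.
- screwdriver: Bystander: screwdriver lying at the near right; origin under its middle. Leave alone.

How it is judged:
On the way, in this order (a step that is already met when the one before it is completed fails the run):
1. the pointer is kept at the white tab for 6 s (angle between the z axis of pointer_tip and the z axis of mark_tip, either way round below 0.1 rad), for 6 s.
2. the drum is back on its left stop (value of joint drum above 0.61 rad), for 0.2 s.
At the end, for the whole second after the job is handed in: The pointer was kept within 0.1 rad of the tab for 6 s without a break; afterwards the drum rests on its left stop (angle above 0.61 rad), drum and crank are at rest and the crank is released (value of joint drum above 0.61 rad and velocity of joint drum between -0.1 and 0.1 rad/s and velocity of joint crank between -0.1 and 0.1 rad/s); the robot touches nothing.
It fails at once if the drum falls over to the right (beyond -0.55 rad) (value of joint drum below -0.55 rad).
It fails at once if the drum slams into its left stop (faster than 0.5 rad/s within 0.05 rad of it) (value of joint drum above 0.6 rad and velocity of joint drum above 0.5 rad/s).
It fails at once if the drum, its counterweight or pointer is touched (contact force between any of drum_c0, drum_c1, drum_c2 and anything else above 0.5 N).
It fails at once if the tab is touched (contact force between mark and anything else above 0.5 N).
It fails at once if a bystander is moved (distance of any of detergent, pegcup, screwdriver from where it was at the start of the episode above 0.015 m).
It also fails if it takes over 72 s, if anything falls off the work surface, if the arm or the gripper's body presses on something with over 40 N, if the wrist force passes 120 N, or if a joint passes its speed limit or range.

## Robot

A 6-joint arm with a two-finger parallel gripper is mounted at the origin on the work surface. World frame = base frame: x ahead of the robot, y to its left, z up, the work surface at z = 0. Lengths are in m, angles in rad, forces in N, time in s.
With the tool pointing down it reaches from about 0.35 to 0.775 m from the base axis. Payload 7.3 kg.
Tool frame: the origin (TCP) lies on the front face of the gripper's body, between the roots of the fingers; the fingertips stand ahead of it and the grasp point (between the pads) lies 47 mm ahead of it (finger_overhang is the z of the fingertips in the tool frame, in m); z points along the fingers, y is the line along which they close (so a half turn about z gives the same grasp; the last joint's range is limited). The gripper opens to 92 mm and grips with 3 to 60 N. Pads are 19 mm wide; open, the fingers measure 130 mm over their backs; the gripper's body (75 mm by 190 mm) begins 47 mm behind the grasp point.
Start: joints at [0.982, 0.342, 1.524, -0, 1.275, -0.146], TCP at [0.225, 0.474, 0.292] pointing down, gripper open.
Joint ranges: [-2.53, 2.53], [-0.77, 2.02], [0.04, 2.7], [-1, 4.14], [0.28, 2.66], [-3.11, 3.11]. Speed limits (rad/s): [2.57, 2.57, 3.14, 3.14, 3.14, 3.14].

## Interface

Orientations are given as [roll, pitch, yaw] about the fixed x, y, z axes, in that order (R = Rz(yaw) Ry(pitch) Rx(roll)).
In Python, from cell import * gives the robot as it stands. The module is installed in compiled form; this text tells all that it offers.
- The arm moves only by the tool arm_command, never from a script. Its argument "series" is a list of rows, each an object of numbers: "x", "y", "z": the shift along the tool's x, y, z in mm; "rx", "ry", "rz": the turn, a rotation vector about the tool's x, y, z in degrees. A call has 1 to 20 rows; each row is the pose to reach, as a shift and turn from the pose commanded when the call began, along the tool's axes at that moment; what a row does not reach only later rows make up. A row lasts 1/10 s, in which the tool goes at most 50 mm and 8.59 degrees, less where a joint would pass 70% of its speed; a pose out of reach is approached as far as the arm can. A call with a gripper value outside its range is refused whole. "hand" is the finger opening in mm, from 0 to 91.8, set as the call begins (left out, the last holds). The fingers move at their own pace and stop on an object; "squeeze" is the grip in N (left out, the last holds). Time passes only in rows, so rows that repeat a pose let the fingers close. It gives the time, the measured TCP pose, the force, the opening and the grip force at its end, in the units of the state.
- observe(): the state, without advancing time (a new reading comes with each control period).
- read_camera(name): name is "scene" or "top" or "wrist"; returns a dict with "pixels" (400x640x3 uint8, blue, green, red), "K" (3x3 intrinsics, pixels), "rvec" (rotation vector, rad) and "tvec" (3), from world to camera coordinates, as OpenCV has them. Camera axes: x right, y down, z forward; pixel columns grow to the right and rows downward; lengths in m; the calibration is good to about 2 mm. A picture is of the moment at which its call begins. There is no depth.
- hand_in(): hands the job in; it is judged then, once.
Trained networks look in a picture, given as the dict that the camera call returned (one of the last four; its "shot" number tells which), for a name from the list of things; names that differ only in an ending like _2 or _b are one class to them, and where a whole thing is asked for, a point or a joint stands for the part that bears it (a point fixed in the world has none). Each returns a list of dicts, best first, with "confidence" (0 to 1); they miss things now and then, are a little off and sometimes report something else, mostly with a low value. They report only what shows in the picture. A call takes as long as a camera call.
- boxes_of(picture, query): "point" ([x, y, z] in m, in world coordinates, good to about 4 mm: the middle of the surface that is visible of it).
- trace(picture, query): "pixels" (400x640 bool, what is visible of it).
- mark_of(picture, query): "point" ([x, y, z] in m, in world coordinates, good to about 4 mm: a listed point, or the origin of a listed thing).
The state is a dict: "time": time; "qpos": joint angles; "qvel": joint speeds; "joint_efforts": joint torques, N m; "tool_pos": TCP position; "tool_rot": TCP orientation; "contact_force": force on the tool from outside, world axes, zero at the start; "torque": the same for the moment, N m; "opening": finger opening in m; "grip_force": force on a finger pad.
Only numpy, scipy, OpenCV 4.12 (cv2) and the standard library are available. Lean on these libraries where they do the work, as an engineer would, in place of code of your own. Each camera call takes 0.05 s, during which the arm holds its last target. There are 200 camera calls.

## Working session

There is one attempt and no reset: what is moved stays moved. The work goes in short steps, Python scripts to look and compute and a tool call to move; the robot and the scene stay as the last step left them, time stands still between calls to the robot, and variables do not carry over. Pictures are saved under pics/ and viewed, at most 10 in all, crops included, and the job is handed in when it is done.

Besides the shell and the picture viewer there is one more tool, called as name([rows], argument=value, ...), one row to a line, values as JSON. arm_command: Moves the arm, as the interface text tells. Its arguments: {"type":"object","properties":{"series":{"type":"array"},"hand":{"type":"number"},"squeeze":{"type":"number"}},"required":["series"]}

```bash
mkdir -p pics; python3 - <<'E'
from cell import *
import cv2,numpy as np
s=observe();print(s['time'],s['tool_pos'],s['tool_rot'],s['opening'])
for n in ('scene','top'):
    p=read_camera(n);cv2.imwrite(f'pics/{n}0.png',p['pixels'])
    print(n,p['K'].tolist(),p['rvec'],p['tvec'])
    for q in ('stand','axis','grip','pointer_tip','mark_tip','weight_mid','detergent','pegcup'):
        print(q,[(np.round(r['point'],4).tolist(),round(r['confidence'],2)) for r in mark_of(p,q)[:2]])
print(observe()['time'])
E
```

```text
0.0 [0.22474012 0.47411386 0.29153072] [-3.14003387e+00 -2.08302451e-04  2.69885919e+00] 0.09208535691532965
scene [[368.28123049343884, 0.0, 325.29842542192205], [0.0, 368.28123049343884, 201.55014584683352], [0.0, 0.0, 1.0]] [ 1.10055427  2.50382024 -0.90276262] [ 0.36362025 -0.17450653  1.40798396]
stand [([0.5737, -0.1009, 0.0011], 0.57)]
axis []
grip [([0.5102, -0.043, 0.2495], 0.68)]
pointer_tip [([0.6828, 0.0075, 0.3117], 0.58)]
mark_tip [([0.7071, -0.0741, 0.3302], 0.65)]
weight_mid [([0.6142, -0.0263, 0.2664], 0.58)]
detergent [([0.5334, 0.3857, -0.004], 0.89)]
pegcup [([0.5914, -0.3695, -0.0007], 0.74)]
top [[406.6722747990036, 0.0, 312.7940525006868], [0.0, 406.6722747990036, 201.56141756915076], [0.0, 0.0, 1.0]] [ 2.01445522 -2.18237667  0.24759261] [0.03933992 0.5941904  1.35595978]
stand [([0.5701, -0.103, -0.0042], 0.82), ([0.6161, -0.0254, 0.2634], 0.59)]
axis [([0.5692, -0.0993, 0.1727], 0.56)]
grip [([0.5095, -0.0425, 0.2463], 0.61)]
pointer_tip [([0.6786, 0.0089, 0.3114], 0.71)]
mark_tip [([0.7063, -0.0726, 0.3304], 0.58)]
weight_mid [([0.6126, -0.0264, 0.2665], 0.86)]
detergent [([0.5284, 0.3779, 0.0002], 0.96), ([0.6135, -0.0246, 0.2641], 0.73)]
pegcup [([0.5949, -0.3708, -0.0011], 0.79)]
0.9
```

View pics/scene0.png

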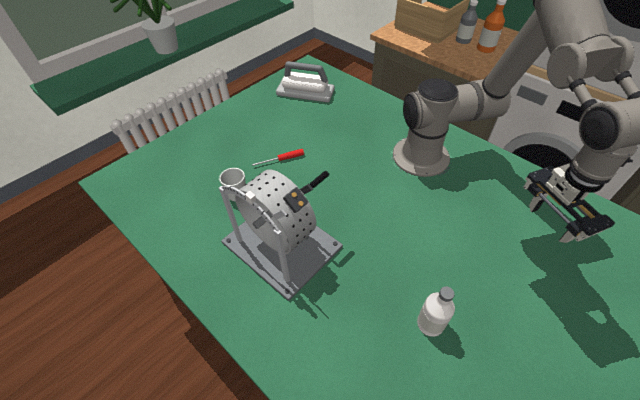

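View pics/top0.png

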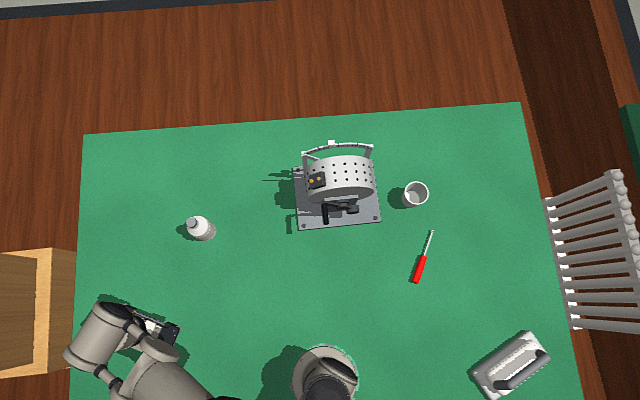

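```bash
cat > fit.py <<'E'
import numpy as np
from scipy.optimize import least_squares
S=np.sin;C=np.cos
def pts(d,c,m):
    return dict(stand=(0,0,0),axis=(0,0,.17),grip=(-.06,.1*S(c),.17+.1*C(c)),pointer_tip=(.114,.176*S(d),.17+.176*C(d)),
     mark_tip=(.138,.161*S(m),.17+.161*C(m)),weight_mid=(.045,.12*S(d),.17+.12*C(d)))
def world(v,p):
    c,s=C(v[2]),S(v[2]);return np.array([v[0]+c*p[0]-s*p[1],v[1]+s*p[0]+c*p[1],p[2]])
E
python3 - <<'E'
from fit import *
import cv2,json
O=[('stand',.5737,-.1009,.0011),('grip',.5102,-.043,.2495),('pointer_tip',.6828,.0075,.3117),('mark_tip',.7071,-.0741,.3302),('weight_mid',.6142,-.0263,.2664),
('stand',.5701,-.103,-.0042),('axis',.5692,-.0993,.1727),('grip',.5095,-.0425,.2463),('pointer_tip',.6786,.0089,.3114),('mark_tip',.7063,-.0726,.3304),('weight_mid',.6126,-.0264,.2665)]
f=lambda v:np.concatenate([world(v,pts(.65,.65,v[3])[o[0]])-o[1:] for o in O])
r=least_squares(f,[.57,-.1,0,0.]);print(r.x,np.round(r.fun.reshape(-1,3)*1e3,1).tolist())
np.save('stand.npy',r.x)
for n,rv,t in (('scene',[1.10055427,2.50382024,-.90276262],[.36362025,-.17450653,1.40798396]),('top',[2.01445522,-2.18237667,.24759261],[.03933992,.5941904,1.35595978])):
    print(n,-cv2.Rodrigues(np.array(rv))[0].T@t)
a=cv2.imread('pics/scene0.png')[140:310,190:350];b=cv2.imread('pics/top0.png')[130:240,280:390]
cv2.imwrite('pics/zoom0.png',np.hstack([cv2.resize(a,(400,425)),cv2.resize(b,(400,425))]))
E
```

```text
[ 0.57065249 -0.10112368  0.03164489  0.14529016] [[-3.0, -0.2, -1.1], [-1.4, 0.5, 0.1], [-1.6, 1.4, -1.6], [0.7, 0.6, -0.9], [-0.9, -0.8, -0.9], [0.6, 1.9, 4.2], [1.5, -1.8, -2.7], [-0.7, -0.0, 3.3], [2.6, 0.0, -1.3], [1.5, -0.9, -1.1], [0.7, -0.7, -1.0]]
scene [0.9946183  0.43898903 0.98138377]
top [0.26880278 0.00929923 1.45632942]
```

View pics/zoom0.png

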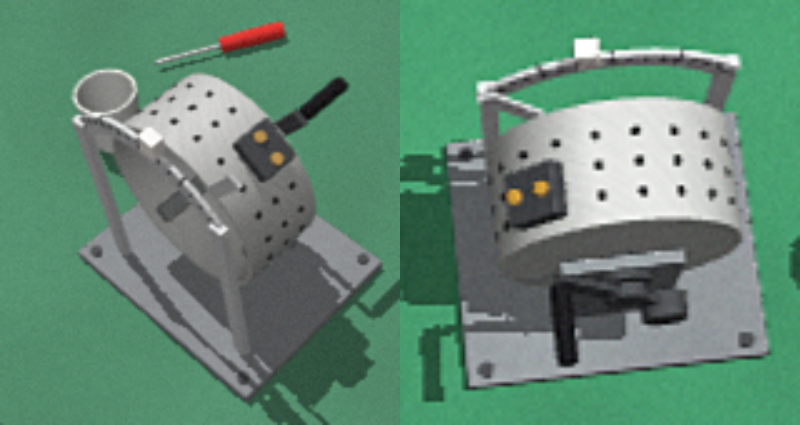

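```bash
cat > ctl.py <<'E'
from cell import *
from fit import *
import cv2,json
from scipy.spatial.transform import Rotation as Ro
V=np.load('stand.npy')
def tcp(c,up=0.): return world(V,pts(0,c,0)['grip'])+[0,0,.047+up]
def shift(p,yaw=None):
    s=observe();R=Ro.from_euler('xyz',s['tool_rot'])
    d=R.inv().apply(p-s['tool_pos'])*1e3
    y=V[2]+np.pi
    w=(R.inv()*Ro.from_euler('xyz',[np.pi,0,y])).as_rotvec(degrees=True)
    return np.round(d,1),np.round(w,2)
def bolts(p):
    q=cv2.cvtColor(p['pixels'],cv2.COLOR_BGR2HSV)
    m=cv2.inRange(q,(12,120,90),(28,255,255)); n=np.zeros_like(m);n[150:290,215:330]=m[150:290,215:330]
    M=cv2.moments(n,True); return (np.array([M['m10'],M['m01']])/M['m00'] if M['m00'] else None),M['m00']
def proj(p,x,r,th):
    P=world(V,(x,r*S(th),.17+r*C(th)))
    return cv2.projectPoints(P.reshape(1,3),p['rvec'],p['tvec'],p['K'],None)[0].ravel()
E
python3 - <<'E'
from ctl import *
p=read_camera('scene');b,a=bolts(p);print(b,a)
r=least_squares(lambda v:proj(p,v[0],v[1],.65)-b,[.045,.13]);print(r.x,r.cost)
np.save('bolt.npy',r.x)
print([proj(p,*r.x,t).round(1).tolist() for t in (.65,.3,.145,0,-.3)])
print(shift(tcp(.65,.12)),shift(tcp(.65,0)),tcp(.65))
E
```

```text
[297.10526316 198.73684211] 38.0
[0.05160684 0.14295802] 1.308625578453032e-25
[[297.1, 198.7], [283.5, 183.9], [277.2, 178.4], [271.3, 174.1], [260.2, 168.1]]
(array([-478. , -345.4, -124.4]), array([ 1.000e-02,  0.000e+00, -2.718e+01])) (array([-478. , -345.5,   -4.4]), array([ 1.000e-02,  0.000e+00, -2.718e+01])) [ 0.50876775 -0.04253372  0.29660838]
```

arm_command([
  {"x":0,"y":0,"z":-45},
  {"x":-20,"y":-15,"z":-90,"rz":-3},
  {"x":-55,"y":-40,"z":-115,"rz":-6},
  {"x":-95,"y":-68,"z":-124.4,"rz":-9},
  {"x":-135,"y":-97,"z":-124.4,"rz":-12},
  {"x":-175,"y":-126,"z":-124.4,"rz":-15},
  {"x":-215,"y":-155,"z":-124.4,"rz":-18},
  {"x":-255,"y":-184,"z":-124.4,"rz":-21},
  {"x":-295,"y":-213,"z":-124.4,"rz":-24},
  {"x":-335,"y":-242,"z":-124.4,"rz":-27.2},
  {"x":-375,"y":-271,"z":-124.4,"rz":-27.2},
  {"x":-415,"y":-300,"z":-124.4,"rz":-27.2},
  {"x":-450,"y":-325,"z":-124.4,"rz":-27.2},
  {"x":-478,"y":-345.4,"z":-124.4,"rz":-27.2},
  {"x":-478,"y":-345.4,"z":-124.4,"rz":-27.2},
  {"x":-478,"y":-345.4,"z":-124.4,"rz":-27.2},
], hand=91)

```text
invalid input
```

```bash
python3 - <<'E'
from ctl import *
print(shift(tcp(.65)),observe()['time'],observe()['tool_pos'])
p=read_camera('top');print(mark_of(p,'grip')[:1],mark_of(p,'mark_tip')[:1])
p=read_camera('wrist');cv2.imwrite('pics/w1.png',p['pixels']);print(mark_of(p,'grip')[:1],mark_of(p,'mark_tip')[:1])
E
```

```text
(array([-478. , -345.5,   -4.4]), array([ 1.000e-02,  0.000e+00, -2.718e+01])) 0.95 [0.22492142 0.47438875 0.29226112]
[] [{'point': [0.7094, -0.076, 0.3284], 'confidence': 0.47}]
[] []
```

View pics/w1.png

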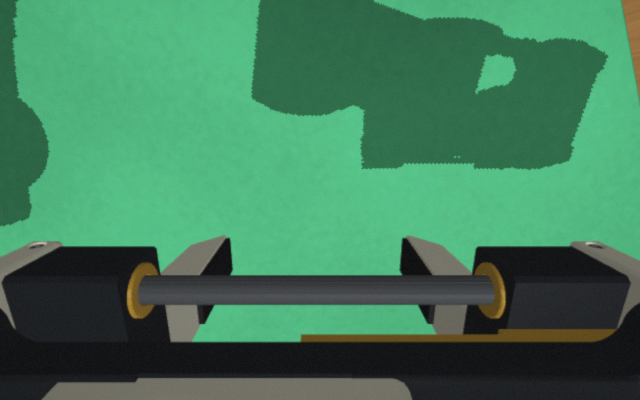

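arm_command([
  {"x":0,"y":0,"z":-45,"rx":0,"ry":0,"rz":0},
  {"x":-20,"y":-15,"z":-90,"rx":0,"ry":0,"rz":-3},
  {"x":-55,"y":-40,"z":-115,"rx":0,"ry":0,"rz":-6},
  {"x":-95,"y":-68,"z":-124.4,"rx":0,"ry":0,"rz":-9},
  {"x":-135,"y":-97,"z":-124.4,"rx":0,"ry":0,"rz":-12},
  {"x":-175,"y":-126,"z":-124.4,"rx":0,"ry":0,"rz":-15},
  {"x":-215,"y":-155,"z":-124.4,"rx":0,"ry":0,"rz":-18},
  {"x":-255,"y":-184,"z":-124.4,"rx":0,"ry":0,"rz":-21},
  {"x":-295,"y":-213,"z":-124.4,"rx":0,"ry":0,"rz":-24},
  {"x":-335,"y":-242,"z":-124.4,"rx":0,"ry":0,"rz":-27.2},
  {"x":-375,"y":-271,"z":-124.4,"rx":0,"ry":0,"rz":-27.2},
  {"x":-415,"y":-300,"z":-124.4,"rx":0,"ry":0,"rz":-27.2},
  {"x":-450,"y":-325,"z":-124.4,"rx":0,"ry":0,"rz":-27.2},
  {"x":-478,"y":-345.4,"z":-124.4,"rx":0,"ry":0,"rz":-27.2},
  {"x":-478,"y":-345.4,"z":-124.4,"rx":0,"ry":0,"rz":-27.2},
  {"x":-478,"y":-345.4,"z":-124.4,"rx":0,"ry":0,"rz":-27.2},
], hand=91)

```text
time: 2.85
tool_pos: [0.5088, -0.0429, 0.4162]
tool_rot: [3.141, -0.001, -3.111]
contact_force: [0.1, -0.4, 0.3]
opening: 0.0905
grip_force: 0.0
```

```bash
python3 - <<'E'
from ctl import *
print(shift(tcp(.65)),observe()['time'],observe()['tool_pos'])
p=read_camera('wrist');cv2.imwrite('pics/w2.png',p['pixels']);print(mark_of(p,'grip')[:1])
E
```

```text
(array([ -0. ,   0.3, 119.6]), array([ 0.04, -0.05, -0.08])) 2.85 [ 0.50884762 -0.04293303  0.4161818 ]
[{'point': [0.5091, -0.0432, 0.2482], 'confidence': 0.78}]
```

View pics/w2.png

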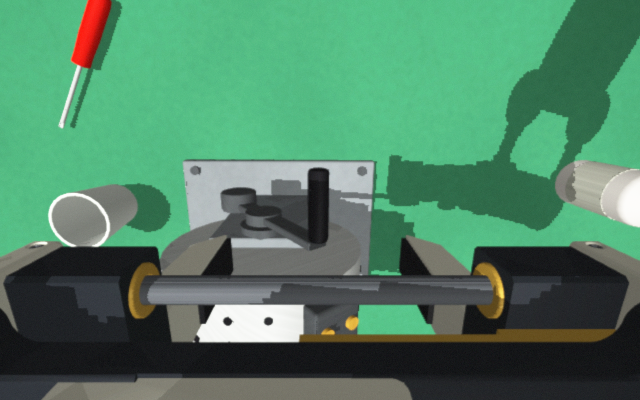

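arm_command([
  {"x":0,"y":0.3,"z":30,"rx":0,"ry":0,"rz":0},
  {"x":0,"y":0.3,"z":65,"rx":0,"ry":0,"rz":0},
  {"x":0,"y":0.3,"z":95,"rx":0,"ry":0,"rz":0},
  {"x":0,"y":0.3,"z":112,"rx":0,"ry":0,"rz":0},
  {"x":0,"y":0.3,"z":119.6,"rx":0,"ry":0,"rz":0},
  {"x":0,"y":0.3,"z":119.6,"rx":0,"ry":0,"rz":0},
  {"x":0,"y":0.3,"z":119.6,"rx":0,"ry":0,"rz":0},
])

```text
time: 3.65
tool_pos: [0.5092, -0.0418, 0.2983]
tool_rot: [-3.141, 0.002, -3.109]
contact_force: [0.0, -1.0, -0.1]
opening: 0.0912
grip_force: 0.0
```

arm_command([
  {"x":0,"y":0,"z":0,"rx":0,"ry":0,"rz":0},
  {"x":0,"y":0,"z":0,"rx":0,"ry":0,"rz":0},
  {"x":0,"y":0,"z":0,"rx":0,"ry":0,"rz":0},
  {"x":0,"y":0,"z":0,"rx":0,"ry":0,"rz":0},
  {"x":0,"y":0,"z":0,"rx":0,"ry":0,"rz":0},
  {"x":0,"y":0,"z":0,"rx":0,"ry":0,"rz":0},
], hand=10, squeeze=15)

```text
time: 4.25
tool_pos: [0.5088, -0.0423, 0.297]
tool_rot: [3.142, 0.0, -3.11]
contact_force: [0.5, 1.1, 0.0]
opening: 0.0471
grip_force: 0.0
```

```bash
python3 - <<'E'
from ctl import *
s=observe();print(s['time'],s['tool_pos'],tcp(.65),s['contact_force'],s['torque'],s['opening'],s['grip_force'])
p=read_camera('scene');print(bolts(p))
E
```

```text
4.25 [ 0.50883747 -0.04226217  0.29702302] [ 0.50876775 -0.04253372  0.29660838] [0.48330453 1.09319942 0.04915371] [ 0.06874974  0.01700076 -0.04596181] 0.04713604808534517 0.0
(array([301.12244898, 190.44897959]), 49.0)
```

arm_command([
  {"x":0,"y":0,"z":0,"rx":0,"ry":0,"rz":0},
  {"x":0,"y":0,"z":0,"rx":0,"ry":0,"rz":0},
  {"x":0,"y":0,"z":0,"rx":0,"ry":0,"rz":0},
  {"x":0,"y":0,"z":0,"rx":0,"ry":0,"rz":0},
  {"x":0,"y":0,"z":0,"rx":0,"ry":0,"rz":0},
  {"x":0,"y":0,"z":0,"rx":0,"ry":0,"rz":0},
])

```text
time: 4.9
tool_pos: [0.5088, -0.0422, 0.297]
tool_rot: [3.142, -0.0, -3.11]
contact_force: [-0.3, 0.5, 0.1]
opening: 0.0178
grip_force: 15.0
```

```bash
cat >> ctl.py <<'E'
def bolts(p):
    q=cv2.cvtColor(p['pixels'],cv2.COLOR_BGR2HSV)
    m=cv2.inRange(q,(12,120,90),(28,255,255)); n=np.zeros_like(m)
    B=np.load('bolt.npy')
    a=np.array([proj(p,*B,t) for t in np.arange(-.6,.66,.05)]).round().astype(np.int32)
    cv2.polylines(n,[a],False,255,17); n&=m
    M=cv2.moments(n,True); return (np.array([M['m10'],M['m01']])/M['m00'] if M['m00'] else None),M['m00']
E
python3 - <<'E'
from ctl import *
s=observe();print(s['time'],s['tool_pos'],tcp(.65),s['contact_force'],s['torque'],s['opening'],s['grip_force'])
p=read_camera('scene');print(bolts(p))
cv2.imwrite('pics/z3.png',cv2.resize(p['pixels'][140:290,210:370],(800,600),fx=4,fy=4)[:,:800])
E
```

```text
4.9 [ 0.50880672 -0.0422466   0.29699029] [ 0.50876775 -0.04253372  0.29660838] [-0.34609465  0.47009413  0.12035279] [-0.02790657 -0.00687273 -0.09325558] 0.017756914018498687 14.999676793813705
(array([297.08333333, 198.69444444]), 36.0)
```

View pics/z3.png

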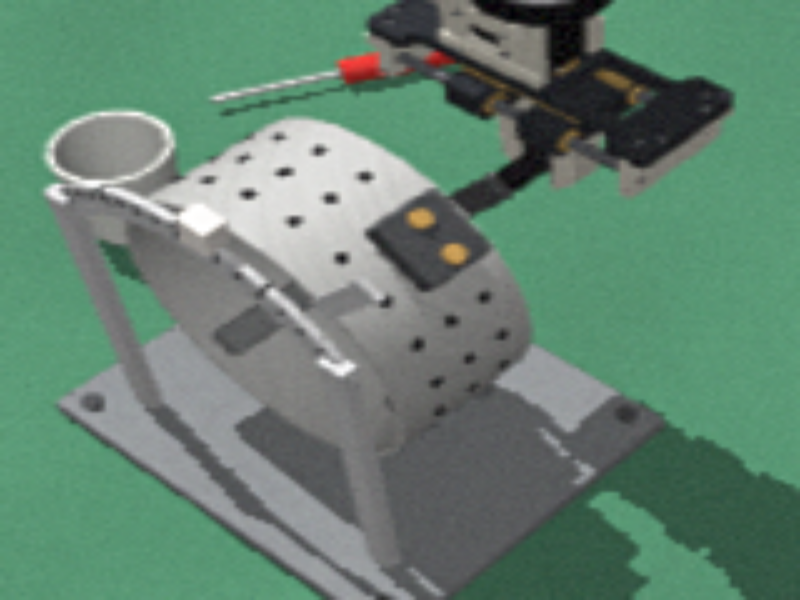

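arm_command([
  {"x":0,"y":-8.3,"z":-5.6,"rx":0,"ry":0,"rz":0},
  {"x":0,"y":-17.0,"z":-10.4,"rx":0,"ry":0,"rz":0},
  {"x":0,"y":-26.2,"z":-14.3,"rx":0,"ry":0,"rz":0},
  {"x":0,"y":-35.8,"z":-17.3,"rx":0,"ry":0,"rz":0},
  {"x":0,"y":-45.6,"z":-19.3,"rx":0,"ry":0,"rz":0},
  {"x":0,"y":-55.5,"z":-20.3,"rx":0,"ry":0,"rz":0},
  {"x":0,"y":-60.5,"z":-20.4,"rx":0,"ry":0,"rz":0},
], squeeze=10)

```text
time: 5.65
tool_pos: [0.5107, -0.1039, 0.3174]
tool_rot: [-3.141, -0.0, -3.111]
contact_force: [-1.6, 2.1, 0.4]
opening: 0.0175
grip_force: 10.0
```

```bash
cat >> ctl.py <<'E'
def cmeas(s):
    d=np.array(s['tool_pos'])-world(V,(0,0,0)); y=-S(V[2])*d[0]+C(V[2])*d[1]
    return np.arctan2(y,d[2]-.047-.17)
def drum(p):
    b,a=bolts(p);B=np.load('bolt.npy')
    r=least_squares(lambda v:proj(p,*B,v[0])-b,[.3]); return r.x[0],a,np.sqrt(2*r.cost)
E
python3 - <<'E'
from ctl import *
s=observe();print(s['time'],cmeas(s),s['contact_force'],s['opening'],drum(read_camera('scene')))
s=observe();print(s['time'],cmeas(s),s['contact_force'])
E
```

```text
5.65 -0.009211310640793287 [-1.55815736  2.092429    0.40178589] 0.01752597312148612 (np.float64(0.6457070956864045), 35.0, np.float64(0.047413754433944695))
5.7 -0.012161646980220849 [-1.10668154  1.41170382  3.43421913]
```

```bash
cat > step.py <<'E'
# usage: step.py goal nrows [c list]  -> filter one picture, plan rows
import sys,os,pickle
from ctl import *
rng=np.random.default_rng(int(observe()['time']*1000))
def adv(P,c0,cs):           # rows of 0.1 s, linear to each target
    for c in cs:
        for i in range(5):
            h=.02;u=c0+(c-c0)*(i+.5)/5
            P[1]+=h*(P[4]*(P[3]*S(P[0])+u+P[2]-P[0])-.3*P[1]); P[0]+=h*P[1]
            hit=(P[0]>=.65)&(P[1]>0); P[0]=np.minimum(P[0],.65); P[1]=np.where(hit,0,P[1])
        c0=c
    return P
F='state.pkl';N=20000
if os.path.exists(F): P,c0,plan,tl=pickle.load(open(F,'rb'))
else:
    P=np.array([np.full(N,.65),np.zeros(N),rng.normal(0,.015,N),rng.normal(1.43,.17,N),rng.normal(5.4,.7,N)]);c0,plan,tl=0.,[],observe()['time']
s=observe();n=round((s['time']-tl)/.1)
assert n==len(plan),(n,plan,tl,s['time'])
P=adv(P,c0,plan); c0=plan[-1] if plan else c0
k=P.shape[1];P[1]+=rng.normal(0,.012*np.sqrt(max(n,1)),k)*(P[0]<.649); P[2]+=rng.normal(0,.002,k);P[0]=np.minimum(P[0]+rng.normal(0,.001,k)*(P[0]<.65),.65)
pic=read_camera('scene');z,a,e=drum(pic)
pred=P[0].mean()
w=np.exp(-.5*((z-P[0])/.006)**2)+1e-9;w/=w.sum()
P=P[:,rng.choice(k,k,p=w)].copy()
P[3]+=rng.normal(0,.004,k);P[4]+=rng.normal(0,.03,k)
Q=adv(P.copy(),c0,[c0]);P=P+(Q-P)*.5   # camera 0.05 s
P[0]=np.minimum(P[0],.65)
m=P.mean(1)
goal=float(sys.argv[1]);nr=int(sys.argv[2])
if len(sys.argv)>3: cs=[float(x) for x in sys.argv[3].split(',')]
else:
    H=7
    def cost(u):
        x=m.reshape(5,1).copy();c=c0;r=[]
        for v in u:
            for _ in (0,1):
                x=adv(x,c,[v]);c=v
                r.append(x[1,0]-np.clip(-1.5*(x[0,0]-goal),-.3,.3)); r.append(.5*(x[0,0]-goal)*(abs(x[0,0]-goal)<.15))
        d=np.diff(np.r_[c0,u]); return np.r_[r,.25*d,]
    u=least_squares(cost,np.full(H,np.clip(m[0]-m[3]*S(m[0]),-.5,.5)),bounds=(-.7,.8)).x
    cs=np.round(np.repeat(u,2)[:nr],3).tolist()
t=observe()['time'];pickle.dump((P,c0,cs,t),open(F,'wb'))
f=adv(m.reshape(5,1).copy(),c0,cs)
print(f"t={t:.2f} th={z:.3f}(a{a:.0f} e{e:.1f}) pred={pred:.3f} est={m.round(3)} sd={P.std(1).round(3)} c0={c0} cmeas={cmeas(s):.3f} fz={np.round(s['contact_force'],1)} next={f[:2,0].round(3)}")
print(cs,[[round(100*(S(c)-S(c0)),1),round(-100*(C(c)-C(c0)),1)] for c in cs])
E
python3 step.py .145 6 -.03,-.06,-.08,-.10,-.12,-.14
```

```text
t=5.75 th=0.654(a36 e0.1) pred=0.650 est=[ 0.65  -0.     0.     1.432  5.404] sd=[0.    0.002 0.015 0.169 0.7  ] c0=0.0 cmeas=-0.012 fz=[-1.1  1.4  3.4] next=[0.65 0.  ]
[-0.03, -0.06, -0.08, -0.1, -0.12, -0.14] [[np.float64(-3.0), np.float64(0.0)], [np.float64(-6.0), np.float64(0.2)], [np.float64(-8.0), np.float64(0.3)], [np.float64(-10.0), np.float64(0.5)], [np.float64(-12.0), np.float64(0.7)], [np.float64(-14.0), np.float64(1.0)]]
```

arm_command([
  {"x":0,"y":-3,"z":0,"rx":0,"ry":0,"rz":0},
  {"x":0,"y":-6,"z":0.2,"rx":0,"ry":0,"rz":0},
  {"x":0,"y":-8,"z":0.3,"rx":0,"ry":0,"rz":0},
  {"x":0,"y":-10,"z":0.5,"rx":0,"ry":0,"rz":0},
  {"x":0,"y":-12,"z":0.7,"rx":0,"ry":0,"rz":0},
  {"x":0,"y":-14,"z":1,"rx":0,"ry":0,"rz":0},
])

```text
time: 6.35
tool_pos: [0.5111, -0.1167, 0.3163]
tool_rot: [3.141, -0.0, -3.11]
contact_force: [-0.7, 2.1, 1.0]
opening: 0.0177
grip_force: 10.0
```

```bash
sed -i 's/round(100\*(S(c)-S(c0)),1),round(-100\*(C(c)-C(c0)),1)/float(round(100*(S(c)-S(c0)),1)),float(round(-100*(C(c)-C(c0)),1))/' step.py; python3 step.py .145 5 -.16,-.18,-.20,-.22,-.24
```

```text
t=6.40 th=0.650(a35 e0.0) pred=0.647 est=[ 6.500e-01 -4.000e-03  1.000e-03  1.460e+00  5.404e+00] sd=[0.002 0.015 0.015 0.146 0.703] c0=-0.14 cmeas=-0.137 fz=[-0.7  2.1  1. ] next=[ 0.65 -0.  ]
[-0.16, -0.18, -0.2, -0.22, -0.24] [[-2.0, 0.3], [-3.9, 0.6], [-5.9, 1.0], [-7.9, 1.4], [-9.8, 1.9]]
```

arm_command([
  {"x":0,"y":-2,"z":0.3,"rx":0,"ry":0,"rz":0},
  {"x":0,"y":-3.9,"z":0.6,"rx":0,"ry":0,"rz":0},
  {"x":0,"y":-5.9,"z":1,"rx":0,"ry":0,"rz":0},
  {"x":0,"y":-7.9,"z":1.4,"rx":0,"ry":0,"rz":0},
  {"x":0,"y":-9.8,"z":1.9,"rx":0,"ry":0,"rz":0},
])

```text
time: 6.9
tool_pos: [0.5115, -0.1266, 0.3145]
tool_rot: [3.142, 0.0, -3.11]
contact_force: [-1.8, 2.5, 0.4]
opening: 0.0175
grip_force: 10.0
```

```bash
cp state.pkl s1.pkl; python3 step.py .145 4 -.26,-.28,-.29,-.3
```

```text
t=6.95 th=0.647(a34 e0.1) pred=0.639 est=[ 6.480e-01 -1.500e-02  1.000e-03  1.512e+00  5.403e+00] sd=[0.004 0.029 0.016 0.119 0.717] c0=-0.24 cmeas=-0.238 fz=[-1.8  2.5  0.4] next=[ 0.642 -0.034]
[-0.26, -0.28, -0.29, -0.3] [[-1.9, 0.5], [-3.9, 1.0], [-4.8, 1.3], [-5.8, 1.6]]
```

arm_command([
  {"x":0,"y":-1.9,"z":0.5,"rx":0,"ry":0,"rz":0},
  {"x":0,"y":-3.9,"z":1,"rx":0,"ry":0,"rz":0},
  {"x":0,"y":-4.8,"z":1.3,"rx":0,"ry":0,"rz":0},
  {"x":0,"y":-5.8,"z":1.6,"rx":0,"ry":0,"rz":0},
])

```text
time: 7.35
tool_pos: [0.5117, -0.1324, 0.3129]
tool_rot: [3.142, 0.0, -3.11]
contact_force: [-2.2, 2.0, 1.1]
opening: 0.0175
grip_force: 10.0
```

```bash
cp state.pkl s1.pkl; python3 step.py .145 4 -.32,-.34,-.36,-.36
```

```text
t=7.40 th=0.647(a37 e0.1) pred=0.629 est=[ 6.470e-01 -1.800e-02  2.000e-03  1.590e+00  5.396e+00] sd=[0.005 0.03  0.016 0.096 0.721] c0=-0.3 cmeas=-0.297 fz=[-2.2  2.   1.1] next=[ 0.634 -0.07 ]
[-0.32, -0.34, -0.36, -0.36] [[-1.9, 0.6], [-3.8, 1.3], [-5.7, 1.9], [-5.7, 1.9]]
```

arm_command([
  {"x":0,"y":-1.9,"z":0.6,"rx":0,"ry":0,"rz":0},
  {"x":0,"y":-3.8,"z":1.3,"rx":0,"ry":0,"rz":0},
  {"x":0,"y":-5.7,"z":1.9,"rx":0,"ry":0,"rz":0},
  {"x":0,"y":-5.7,"z":1.9,"rx":0,"ry":0,"rz":0},
])

```text
time: 7.8
tool_pos: [0.5119, -0.1383, 0.3109]
tool_rot: [-3.141, 0.0, -3.11]
contact_force: [-0.9, 1.3, 1.7]
opening: 0.0176
grip_force: 10.0
```

```bash
cp state.pkl s1.pkl; python3 step.py .145 4 -.38,-.40,-.41,-.41
```

```text
t=7.85 th=0.632(a39 e0.1) pred=0.626 est=[ 6.270e-01 -1.120e-01  2.000e-03  1.558e+00  5.380e+00] sd=[0.008 0.039 0.017 0.041 0.695] c0=-0.36 cmeas=-0.359 fz=[-0.9  1.3  1.7] next=[ 0.541 -0.334]
[-0.38, -0.4, -0.41, -0.41] [[-1.9, 0.7], [-3.7, 1.5], [-4.6, 1.9], [-4.6, 1.9]]
```

```bash
python3 -c "
import pickle;P,c,p,t=pickle.load(open('state.pkl','rb'));pickle.dump((P,c,[],t),open('state.pkl','wb'))"; python3 step.py .145 4
```

```text
t=7.90 th=0.625(a37 e0.0) pred=0.627 est=[ 6.190e-01 -1.380e-01  2.000e-03  1.551e+00  5.385e+00] sd=[0.006 0.031 0.018 0.033 0.694] c0=-0.36 cmeas=-0.358 fz=[-1.1  2.   0.3] next=[ 0.513 -0.313]
[-0.448, -0.448, -0.257, -0.257] [[-8.1, 3.5], [-8.1, 3.5], [9.8, -3.1], [9.8, -3.1]]
```

arm_command([
  {"x":0,"y":-8.1,"z":3.5,"rx":0,"ry":0,"rz":0},
  {"x":0,"y":-8.1,"z":3.5,"rx":0,"ry":0,"rz":0},
  {"x":0,"y":9.8,"z":-3.1,"rx":0,"ry":0,"rz":0},
  {"x":0,"y":9.8,"z":-3.1,"rx":0,"ry":0,"rz":0},
])

```text
time: 8.3
tool_pos: [0.5118, -0.1276, 0.3146]
tool_rot: [-3.141, 0.001, -3.109]
contact_force: [-0.9, 0.4, 2.0]
opening: 0.0174
grip_force: 10.0
```

```bash
python3 step.py .145 4
```

```text
t=8.35 th=0.522(a40 e0.1) pred=0.513 est=[ 5.08e-01 -2.89e-01  4.00e-03  1.55e+00  5.27e+00] sd=[0.007 0.029 0.018 0.033 0.661] c0=-0.257 cmeas=-0.247 fz=[-0.9  0.4  2. ] next=[ 0.387 -0.311]
[-0.276, -0.276, -0.228, -0.228] [[-1.8, 0.5], [-1.8, 0.5], [2.8, -0.7], [2.8, -0.7]]
```

Model predicts well; continue.

arm_command([
  {"x":0,"y":-1.8,"z":0.5,"rx":0,"ry":0,"rz":0},
  {"x":0,"y":-1.8,"z":0.5,"rx":0,"ry":0,"rz":0},
  {"x":0,"y":2.8,"z":-0.7,"rx":0,"ry":0,"rz":0},
  {"x":0,"y":2.8,"z":-0.7,"rx":0,"ry":0,"rz":0},
])

```text
time: 8.75
tool_pos: [0.5117, -0.1255, 0.3149]
tool_rot: [-3.141, 0.001, -3.11]
contact_force: [-0.0, -0.6, 1.6]
opening: 0.0174
grip_force: 10.0
```

```bash
python3 step.py .145 4
```

```text
t=8.80 th=0.416(a32 e0.1) pred=0.387 est=[ 0.401 -0.256  0.009  1.546  5.054] sd=[0.006 0.029 0.018 0.032 0.658] c0=-0.228 cmeas=-0.226 fz=[-0.  -0.6  1.6] next=[ 0.293 -0.237]
[-0.254, -0.254, -0.105, -0.105] [[-2.5, 0.6], [-2.5, 0.6], [12.1, -2.0], [12.1, -2.0]]
```

arm_command([
  {"x":0,"y":-2.5,"z":0.6,"rx":0,"ry":0,"rz":0},
  {"x":0,"y":-2.5,"z":0.6,"rx":0,"ry":0,"rz":0},
  {"x":0,"y":12.1,"z":-2,"rx":0,"ry":0,"rz":0},
  {"x":0,"y":12.1,"z":-2,"rx":0,"ry":0,"rz":0},
])

```text
time: 9.2
tool_pos: [0.5112, -0.1118, 0.3171]
tool_rot: [3.141, 0.001, -3.109]
contact_force: [1.6, -0.4, 2.2]
opening: 0.0175
grip_force: 10.0
```

```bash
python3 step.py .145 4
```

```text
t=9.25 th=0.300(a32 e0.1) pred=0.293 est=[ 0.289 -0.204  0.011  1.544  5.011] sd=[0.007 0.033 0.016 0.031 0.655] c0=-0.105 cmeas=-0.088 fz=[ 1.6 -0.4  2.2] next=[ 0.224 -0.126]
[-0.134, -0.134, -0.097, -0.097] [[-2.9, 0.3], [-2.9, 0.3], [0.8, -0.1], [0.8, -0.1]]
```

arm_command([
  {"x":0,"y":-2.9,"z":0.3,"rx":0,"ry":0,"rz":0},
  {"x":0,"y":-2.9,"z":0.3,"rx":0,"ry":0,"rz":0},
  {"x":0,"y":0.8,"z":-0.1,"rx":0,"ry":0,"rz":0},
  {"x":0,"y":0.8,"z":-0.1,"rx":0,"ry":0,"rz":0},
])

```text
time: 9.65
tool_pos: [0.5111, -0.1125, 0.3169]
tool_rot: [-3.141, 0.0, -3.11]
contact_force: [1.7, -0.9, 0.3]
opening: 0.0176
grip_force: 10.0
```

```bash
sed -i "s/^pic=.*/&;cv2.imwrite(f\"pics\/s_{s['time']:.2f}.png\",pic['pixels'])/" step.py; python3 step.py .145 4
```

```text
t=9.70 th=0.223(a35 e0.1) pred=0.225 est=[ 0.217 -0.122  0.01   1.544  4.924] sd=[0.007 0.032 0.014 0.029 0.619] c0=-0.097 cmeas=-0.095 fz=[ 1.7 -0.9  0.3] next=[ 0.183 -0.059]
[-0.084, -0.084, -0.094, -0.094] [[1.3, -0.1], [1.3, -0.1], [0.3, -0.0], [0.3, -0.0]]
```

arm_command([
  {"x":0,"y":1.3,"z":-0.1,"rx":0,"ry":0,"rz":0},
  {"x":0,"y":1.3,"z":-0.1,"rx":0,"ry":0,"rz":0},
  {"x":0,"y":0.3,"z":0,"rx":0,"ry":0,"rz":0},
  {"x":0,"y":0.3,"z":0,"rx":0,"ry":0,"rz":0},
])

```text
time: 10.1
tool_pos: [0.5111, -0.1122, 0.3169]
tool_rot: [3.141, 0.0, -3.11]
contact_force: [1.1, -0.2, 0.0]
opening: 0.0176
grip_force: 10.0
```

```bash
python3 step.py .145 4; python3 -c "
import cv2,glob
f=sorted(glob.glob('pics/s_*'))[-1];cv2.imwrite('pics/v1.png',cv2.resize(cv2.imread(f)[140:290,210:370],(800,600)))"
```

```text
t=10.15 th=0.141(a32 e0.2) pred=0.183 est=[ 1.370e-01 -1.520e-01 -3.000e-03  1.561e+00  4.707e+00] sd=[0.007 0.031 0.012 0.028 0.653] c0=-0.094 cmeas=-0.092 fz=[ 1.1 -0.2  0. ] next=[0.127 0.036]
[0.152, 0.152, -0.087, -0.087] [[24.5, 0.7], [24.5, 0.7], [0.7, -0.1], [0.7, -0.1]]
```

View pics/v1.png

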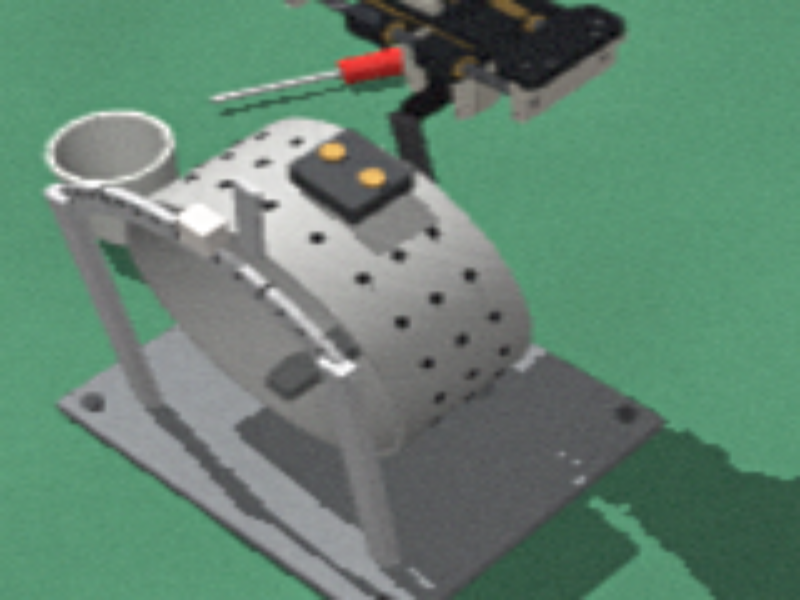

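arm_command([
  {"x":0,"y":24.5,"z":0.7,"rx":0,"ry":0,"rz":0},
  {"x":0,"y":24.5,"z":0.7,"rx":0,"ry":0,"rz":0},
  {"x":0,"y":0.7,"z":-0.1,"rx":0,"ry":0,"rz":0},
  {"x":0,"y":0.7,"z":-0.1,"rx":0,"ry":0,"rz":0},
])

```text
time: 10.55
tool_pos: [0.5109, -0.1129, 0.317]
tool_rot: [-3.141, -0.001, -3.111]
contact_force: [-0.7, 0.0, 4.4]
opening: 0.0176
grip_force: 10.0
```

```bash
python3 step.py .145 3; python3 -c "
from fit import *
import cv2
V=np.load('stand.npy');rv,t=np.array([1.10055427,2.50382024,-.90276262]),np.array([.36362025,-.17450653,1.40798396])
K=np.array([[368.281,0,325.298],[0,368.281,201.55],[0,0,1.]])
for n,x,r,ths in (('ptr',.114,.176,(.65,.05,.1,.141,.2)),('tab',.138,.161,(.05,.1,.145,.2))):
  for th in ths: 
    q=cv2.projectPoints(world(V,(x,r*S(th),.17+r*C(th))).reshape(1,3),rv,t,K,None)[0].ravel();print(n,th,((q-[210,140])*[5,4]).round(0))
"
```

```text
t=10.60 th=0.104(a34 e0.2) pred=0.127 est=[ 0.105 -0.023 -0.009  1.568  4.589] sd=[0.007 0.031 0.011 0.029 0.565] c0=-0.087 cmeas=-0.099 fz=[-0.7  0.   4.4] next=[0.111 0.06 ]
[0.056, 0.056, -0.074] [[14.3, -0.2], [14.3, -0.2], [1.3, -0.1]]
ptr 0.65 [369. 286.]
ptr 0.05 [215. 164.]
ptr 0.1 [228. 171.]
ptr 0.141 [238. 178.]
ptr 0.2 [254. 189.]
tab 0.05 [181. 203.]
tab 0.1 [192. 211.]
tab 0.145 [203. 218.]
tab 0.2 [216. 227.]
```

arm_command([
  {"x":0,"y":14.3,"z":-0.2,"rx":0,"ry":0,"rz":0},
  {"x":0,"y":14.3,"z":-0.2,"rx":0,"ry":0,"rz":0},
  {"x":0,"y":1.3,"z":-0.1,"rx":0,"ry":0,"rz":0},
])

```text
time: 10.9
tool_pos: [0.5107, -0.1084, 0.3171]
tool_rot: [3.14, -0.001, -3.107]
contact_force: [-0.5, 1.4, 0.7]
opening: 0.0177
grip_force: 10.0
```

```bash
python3 step.py .15 4
```

```text
t=10.95 th=0.086(a33 e0.1) pred=0.111 est=[ 8.800e-02 -4.000e-03 -1.600e-02  1.581e+00  4.613e+00] sd=[0.006 0.028 0.011 0.032 0.52 ] c0=-0.074 cmeas=-0.054 fz=[-0.5  1.4  0.7] next=[0.109 0.07 ]
[0.081, 0.081, -0.07, -0.07] [[15.5, 0.1], [15.5, 0.1], [0.4, -0.0], [0.4, -0.0]]
```

arm_command([
  {"x":0,"y":15.5,"z":0.1,"rx":0,"ry":0,"rz":0},
  {"x":0,"y":15.5,"z":0.1,"rx":0,"ry":0,"rz":0},
  {"x":0,"y":0.4,"z":0,"rx":0,"ry":0,"rz":0},
  {"x":0,"y":0.4,"z":0,"rx":0,"ry":0,"rz":0},
])

```text
time: 11.35
tool_pos: [0.5109, -0.1112, 0.3169]
tool_rot: [-3.141, -0.001, -3.11]
contact_force: [-2.2, 0.7, 2.2]
opening: 0.0176
grip_force: 10.0
```

```bash
sed -i 's/rng.normal(0,.002,k)/rng.normal(0,.006,k)/' step.py; python3 step.py .15 4
```

```text
t=11.40 th=0.064(a31 e0.2) pred=0.109 est=[ 0.068 -0.03  -0.025  1.598  4.709] sd=[0.007 0.03  0.011 0.027 0.473] c0=-0.07 cmeas=-0.082 fz=[-2.2  0.7  2.2] next=[0.093 0.098]
[0.17, 0.17, -0.065, -0.065] [[23.9, 1.2], [23.9, 1.2], [0.5, -0.0], [0.5, -0.0]]
```

```bash
cat > off.py <<'E'
from fit import *
th=[(7.8,.632),(7.85,.625),(8.3,.522),(8.75,.416),(9.2,.3),(9.65,.223),(10.1,.141),(10.55,.104),(10.9,.086),(11.35,.064)]
# start time, rows
pl=[(7.90,[-.448,-.448,-.257,-.257]),(8.35,[-.276,-.276,-.228,-.228]),(8.8,[-.254,-.254,-.105,-.105]),(9.25,[-.134,-.134,-.097,-.097]),(9.7,[-.084,-.084,-.094,-.094]),(10.15,[.152,.152,-.087,-.087]),(10.6,[.056,.056,-.074]),(10.95,[.081,.081,-.07,-.07])]
T,U=[7.8],[-.36]
for t,r in pl:
    T.append(t);U.append(U[-1])
    for i,c in enumerate(r): T.append(t+.1*(i+1));U.append(c)
tt=np.arange(7.8,11.36,.01)
def sim(p,i0,i1):
    rho,kk,d,b,lag,x,v=p; o={}
    for i in range(i0,i1+1):
        o[i]=x
        c=np.interp(7.8+.01*i-lag,T,U)+d
        v+=.01*(kk*(rho*S(x)+c-x)-b*v);x+=.01*v
    return o
W=[(7.8,9.2),(8.75,10.1),(9.65,11.35)]
def f(q):
    r=[]
    for j,(a,e) in enumerate(W):
        o=sim(np.r_[q[:5],q[5+2*j:7+2*j]],round((a-7.8)*100),round((e-7.8)*100))
        r+=[(o[round((t-7.8)*100)]-z)/.005 for t,z in th if a-.001<=t<=e+.001]
    return np.r_[r,(q[0]-1.5)/.15,(q[1]-5.4)/.8,q[2]/.02,(q[3]-.3)/.1,(q[4]-.04)/.03]
r=least_squares(f,[1.55,5.,0,.3,.04,.63,-.1,.416,-.25,.223,-.17])
print(r.x.round(3),(r.fun).round(1)); 
E
python3 off.py
```

```text
[ 1.704  5.183 -0.05   0.31   0.01   0.631 -0.133  0.415 -0.233  0.222
 -0.175] [-0.1 -0.1  0.6 -0.3  0.  -0.2  0.7 -1.   0.3 -0.2  1.1 -0.8 -1.2  0.6
  1.4 -0.3 -2.5  0.1 -1. ]
```

```bash
cat >> off.py <<'E'
o=sim(np.r_[r.x[:5],r.x[9:11]],185,360-5);x=o[355];v=(o[355]-o[350])/.05;print(x,v)
import pickle
P,c,pl,t=pickle.load(open('state.pkl','rb'));g=np.random.default_rng(0);k=P.shape[1]
P=np.array([g.normal(.066+.05*v,.005,k),g.normal(v,.03,k),g.normal(-.05,.012,k),g.normal(1.70,.04,k),g.normal(5.2,.4,k)])
pickle.dump((P,c,[],t),open('state.pkl','wb'))
E
python3 off.py; python3 step.py .15 4
```

```text
[ 1.704  5.183 -0.05   0.31   0.01   0.631 -0.133  0.415 -0.233  0.222
 -0.175] [-0.1 -0.1  0.6 -0.3  0.  -0.2  0.7 -1.   0.3 -0.2  1.1 -0.8 -1.2  0.6
  1.4 -0.3 -2.5  0.1 -1. ]
0.06704109485280957 -0.028843899923367
t=11.45 th=0.066(a29 e0.2) pred=0.065 est=[ 0.062 -0.048 -0.05   1.7    5.197] sd=[0.004 0.032 0.013 0.04  0.401] c0=-0.07 cmeas=-0.078 fz=[-2.   0.1  1.6] next=[0.089 0.107]
[0.218, 0.218, -0.052, -0.052] [[28.6, 2.1], [28.6, 2.1], [1.8, -0.1], [1.8, -0.1]]
```

arm_command([
  {"x":0,"y":28.6,"z":2.1,"rx":0,"ry":0,"rz":0},
  {"x":0,"y":28.6,"z":2.1,"rx":0,"ry":0,"rz":0},
  {"x":0,"y":1.8,"z":-0.1,"rx":0,"ry":0,"rz":0},
  {"x":0,"y":1.8,"z":-0.1,"rx":0,"ry":0,"rz":0},
])

```text
time: 11.85
tool_pos: [0.5111, -0.11, 0.3174]
tool_rot: [-3.14, 0.0, -3.111]
contact_force: [-1.6, 0.1, 4.0]
opening: 0.0177
grip_force: 10.0
```

```bash
python3 step.py .15 4
```

```text
t=11.90 th=0.061(a30 e0.2) pred=0.089 est=[ 0.064  0.019 -0.058  1.695  5.114] sd=[0.007 0.034 0.014 0.04  0.406] c0=-0.052 cmeas=-0.069 fz=[-1.6  0.1  4. ] next=[0.095 0.093]
[0.135, 0.135, -0.038, -0.038] [[18.7, 0.8], [18.7, 0.8], [1.4, -0.1], [1.4, -0.1]]
```

arm_command([
  {"x":0,"y":18.7,"z":0.8,"rx":0,"ry":0,"rz":0},
  {"x":0,"y":18.7,"z":0.8,"rx":0,"ry":0,"rz":0},
  {"x":0,"y":1.4,"z":-0.1,"rx":0,"ry":0,"rz":0},
  {"x":0,"y":1.4,"z":-0.1,"rx":0,"ry":0,"rz":0},
])

```text
time: 12.3
tool_pos: [0.5109, -0.1075, 0.3174]
tool_rot: [-3.141, -0.0, -3.11]
contact_force: [-0.3, 0.8, 3.6]
opening: 0.0174
grip_force: 10.0
```

```bash
sed -i 's/rng.normal(0,.006,k)/rng.normal(0,.012,k)/; s/\.25\*d/.4*d/' step.py; python3 step.py .15 4
```

```text
t=12.35 th=0.061(a31 e0.2) pred=0.095 est=[ 6.300e-02 -5.000e-03 -6.900e-02  1.687e+00  5.098e+00] sd=[0.007 0.035 0.016 0.038 0.41 ] c0=-0.038 cmeas=-0.045 fz=[-0.3  0.8  3.6] next=[0.088 0.101]
[0.158, 0.158, 0.006, 0.006] [[19.5, 1.2], [19.5, 1.2], [4.4, -0.1], [4.4, -0.1]]
```

```bash
ls pics | grep s_ | tail -1; python3 -c "
import cv2
import numpy as np
a=cv2.imread('pics/s_12.30.png')[140:240,210:340];b=cv2.imread('pics/s_11.40.png')[140:240,210:340]
cv2.imwrite('pics/v2.png',np.hstack([cv2.resize(b,(400,308)),cv2.resize(a,(400,308))]))"
```

```text
s_9.65.png
```

View pics/v2.png

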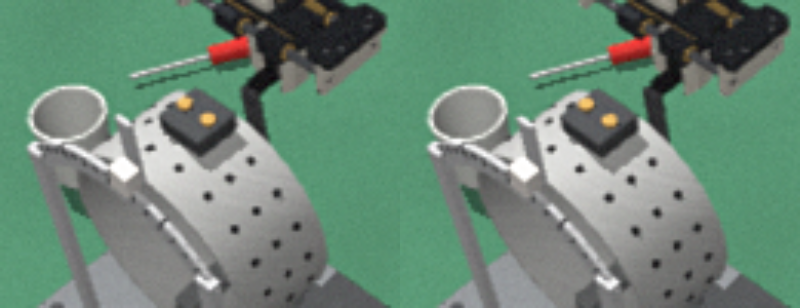

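```bash
cat >> ctl.py <<'E'
PX=np.array([297.09,198.71]); RB=.132; XB=.047
def drum(p):
    b,a=bolts(p); off=PX-proj(p,XB,RB,.65)
    r=least_squares(lambda v:proj(p,XB,RB,v[0])+off-b,[.3]); return r.x[0],a,np.sqrt(2*r.cost)
E
cat > off2.py <<'E'
import ctl,re
from ctl import *
src=open('off.py').read().split('o=sim(np.r_')[0].replace('11.36','12.31').replace("print(r.x","r0=r.x;print(r.x")
src=src.replace('(11.35,.064)]','(11.35,.064),(11.4,.066),(11.85,.061),(12.3,.061)]').replace("(10.95,[.081,.081,-.07,-.07])]","(10.95,[.081,.081,-.07,-.07]),(11.45,[.218,.218,-.052,-.052]),(11.9,[.135,.135,-.038,-.038])]")
src=src.replace('(9.65,11.35)]','(9.65,11.35),(10.9,12.3)]').replace('.223,-.17])','.16,-.19,0.,0.])')
cam=dict(K=np.array([[368.281,0,325.298],[0,368.281,201.55],[0,0,1.]]),rvec=np.array([1.10055427,2.50382024,-.90276262]),tvec=np.array([.36362025,-.17450653,1.40798396]))
B=np.load('bolt.npy')
for RB in (.127,.132,.137):
    ctl.RB=RB
    def remap(z):
        b=proj(cam,*B,z);o=PX-proj(cam,XB,RB,.65)
        r=least_squares(lambda v:proj(cam,XB,RB,v[0])+o-b,[.3]);return r.x[0],np.sqrt(2*r.cost)
    print(RB,[np.round(remap(z),3).tolist() for z in (.3,.141,.063)])
    exec(src.replace("pl=[(7.9","th=[(t,remap(z)[0]) for t,z in th]\npl=[(7.9"))
    print('cost',r.cost)
o=None
E
python3 off2.py
```

```text
0.127 [[0.248, 0.216], [0.062, 0.486], [-0.031, 0.672]]Traceback (most recent call last):
  File "off2.py", line 14, in <module>
    exec(src.replace("pl=[(7.9","th=[(t,remap(z)[0]) for t,z in th]\npl=[(7.9"))
    ~~~~^^^^^^^^^^^^^^^^^^^^^^^^^^^^^^^^^^^^^^^^^^^^^^^^^^^^^^^^^^^^^^^^^^^^^^^^
  File "<string>", line 22
    
    ^
IndentationError: expected an indented block after 'for' statement on line 21
```

```bash
sed -i "s/split('o=sim(np.r_')/split('\\\\no=sim(np.r_')/" off2.py; python3 off2.py
```

```text
0.127 [[0.248, 0.216], [0.062, 0.486], [-0.031, 0.672]]
[ 1.607e+00  5.683e+00  3.000e-03  3.490e-01  2.000e-03  6.300e-01
 -1.610e-01  3.810e-01 -2.720e-01  1.540e-01 -1.840e-01 -3.000e-03
 -5.400e-02] [ 0.  -0.   0.2 -0.7  0.3 -0.2  0.9 -1.   0.3 -0.9  2.   0.5 -0.4 -0.1
  0.2  0.7 -0.7 -2.   0.9  0.7  0.4  0.2  0.5 -1.3]
cost 8.00126355179323
0.132 [[0.266, 0.141], [0.089, 0.322], [0.001, 0.446]]
[ 1.645e+00  5.569e+00 -1.600e-02  3.430e-01  5.000e-03  6.310e-01
 -1.560e-01  3.920e-01 -2.580e-01  1.760e-01 -1.750e-01  2.800e-02
 -5.200e-02] [ 0.  -0.   0.2 -0.7  0.3 -0.2  0.9 -0.9  0.2 -0.8  1.9  0.4 -0.4 -0.1
  0.2  0.6 -0.7 -2.   0.9  1.   0.2 -0.8  0.4 -1.2]
cost 7.776261201431393
0.137 [[0.282, 0.072], [0.113, 0.172], [0.03, 0.24]]
[ 1.681  5.426 -0.035  0.34   0.008  0.632 -0.15   0.403 -0.246  0.197
 -0.167  0.056 -0.05 ] [ 0.  -0.   0.2 -0.6  0.2 -0.2  0.9 -0.8  0.2 -0.7  1.8  0.2 -0.5 -0.
  0.3  0.5 -0.7 -2.   0.9  1.2  0.  -1.7  0.4 -1.1]
cost 8.732411003700701
```

```bash
sed -i 's/for RB in (.127,.132,.137)/for RB in (.132,)/' off2.py; cat >> off2.py <<'E'
o=sim(np.r_[r.x[:5],r.x[11:13]],310,455);x=o[455];v=(o[455]-o[450])/.05+0;print(x,v)
import pickle
P,c,pl,t=pickle.load(open('state.pkl','rb'));g=np.random.default_rng(0);k=P.shape[1]
P=np.array([g.normal(x,.006,k),g.normal(v,.03,k),g.normal(-.016,.012,k),g.normal(1.645,.04,k),g.normal(5.57,.4,k)])
pickle.dump((P,c,[],t),open('state.pkl','wb'))
E
python3 off2.py; sed -i 's/rng.normal(0,.012,k)/rng.normal(0,.005,k)/' step.py; python3 step.py .14 4
```

```text
0.132 [[0.266, 0.141], [0.089, 0.322], [0.001, 0.446]]
[ 1.645e+00  5.569e+00 -1.600e-02  3.430e-01  5.000e-03  6.310e-01
 -1.560e-01  3.920e-01 -2.580e-01  1.760e-01 -1.750e-01  2.800e-02
 -5.200e-02] [ 0.  -0.   0.2 -0.7  0.3 -0.2  0.9 -0.9  0.2 -0.8  1.9  0.4 -0.4 -0.1
  0.2  0.6 -0.7 -2.   0.9  1.   0.2 -0.8  0.4 -1.2]
cost 7.776261201431393
0.004865624600118045 0.03624370536032669
t=12.40 th=0.015(a35 e0.2) pred=0.005 est=[ 0.011  0.023 -0.016  1.645  5.568] sd=[0.005 0.033 0.013 0.04  0.401] c0=-0.038 cmeas=-0.040 fz=[-0.5  0.3  2.6] next=[0.054 0.143]
[0.152, 0.152, -0.034, -0.034] [[18.9, 1.1], [18.9, 1.1], [0.4, -0.0], [0.4, -0.0]]
```

arm_command([
  {"x":0,"y":18.9,"z":1.1,"rx":0,"ry":0,"rz":0},
  {"x":0,"y":18.9,"z":1.1,"rx":0,"ry":0,"rz":0},
  {"x":0,"y":0.4,"z":0,"rx":0,"ry":0,"rz":0},
  {"x":0,"y":0.4,"z":0,"rx":0,"ry":0,"rz":0},
])

```text
time: 12.8
tool_pos: [0.5108, -0.1072, 0.3173]
tool_rot: [-3.141, -0.0, -3.11]
contact_force: [-1.1, 0.8, 2.6]
opening: 0.0176
grip_force: 10.0
```

```bash
python3 step.py .14 4
```

```text
t=12.85 th=0.053(a31 e0.3) pred=0.054 est=[ 0.06   0.136 -0.016  1.644  5.563] sd=[0.007 0.035 0.013 0.04  0.401] c0=-0.034 cmeas=-0.041 fz=[-1.1  0.8  2.6] next=[0.099 0.065]
[-0.07, -0.07, -0.062, -0.062] [[-3.6, 0.2], [-3.6, 0.2], [-2.8, 0.1], [-2.8, 0.1]]
```

Prediction now matches; continue.

arm_command([
  {"x":0,"y":-3.6,"z":0.2,"rx":0,"ry":0,"rz":0},
  {"x":0,"y":-3.6,"z":0.2,"rx":0,"ry":0,"rz":0},
  {"x":0,"y":-2.8,"z":0.1,"rx":0,"ry":0,"rz":0},
  {"x":0,"y":-2.8,"z":0.1,"rx":0,"ry":0,"rz":0},
])

```text
time: 13.25
tool_pos: [0.5109, -0.1088, 0.3171]
tool_rot: [-3.142, -0.0, -3.109]
contact_force: [-0.8, 0.8, 1.9]
opening: 0.0177
grip_force: 10.0
```

```bash
python3 step.py .14 4
```

```text
t=13.30 th=0.073(a32 e0.4) pred=0.099 est=[ 0.074 -0.009 -0.024  1.641  5.555] sd=[0.007 0.035 0.011 0.04  0.403] c0=-0.062 cmeas=-0.057 fz=[-0.8  0.8  1.9] next=[0.094 0.078]
[0.076, 0.076, -0.042, -0.042] [[13.8, 0.1], [13.8, 0.1], [2.0, -0.1], [2.0, -0.1]]
```

arm_command([
  {"x":0,"y":13.8,"z":0.1,"rx":0,"ry":0,"rz":0},
  {"x":0,"y":13.8,"z":0.1,"rx":0,"ry":0,"rz":0},
  {"x":0,"y":2,"z":-0.1,"rx":0,"ry":0,"rz":0},
  {"x":0,"y":2,"z":-0.1,"rx":0,"ry":0,"rz":0},
])

```text
time: 13.7
tool_pos: [0.5109, -0.1078, 0.3173]
tool_rot: [-3.142, -0.0, -3.11]
contact_force: [0.6, 1.3, 1.9]
opening: 0.0174
grip_force: 10.0
```

```bash
python3 step.py .14 4
```

```text
t=13.75 th=0.093(a33 e0.1) pred=0.094 est=[ 0.096  0.072 -0.024  1.641  5.565] sd=[0.007 0.034 0.01  0.041 0.422] c0=-0.042 cmeas=-0.048 fz=[0.6 1.3 1.9] next=[0.117 0.036]
[-0.06, -0.06, -0.059, -0.059] [[-1.8, 0.1], [-1.8, 0.1], [-1.7, 0.1], [-1.7, 0.1]]
```

arm_command([
  {"x":0,"y":-1.8,"z":0.1,"rx":0,"ry":0,"rz":0},
  {"x":0,"y":-1.8,"z":0.1,"rx":0,"ry":0,"rz":0},
  {"x":0,"y":-1.7,"z":0.1,"rx":0,"ry":0,"rz":0},
  {"x":0,"y":-1.7,"z":0.1,"rx":0,"ry":0,"rz":0},
])

```text
time: 14.15
tool_pos: [0.511, -0.1087, 0.3171]
tool_rot: [3.142, -0.0, -3.11]
contact_force: [0.1, 1.2, 0.9]
opening: 0.0174
grip_force: 10.0
```

```bash
python3 step.py .14 4;python3 -c "
import cv2
cv2.imwrite('pics/v3.png',cv2.resize(cv2.imread('pics/s_14.15.png')[165:215,225:290],(780,600)))"
```

```text
t=14.20 th=0.103(a33 e0.1) pred=0.117 est=[ 1.030e-01 -3.000e-03 -2.800e-02  1.639e+00  5.540e+00] sd=[0.007 0.033 0.01  0.043 0.422] c0=-0.059 cmeas=-0.056 fz=[0.1 1.2 0.9] next=[0.115 0.043]
[0.015, 0.015, -0.048, -0.048] [[7.4, -0.2], [7.4, -0.2], [1.1, -0.1], [1.1, -0.1]]
```

View pics/v3.png

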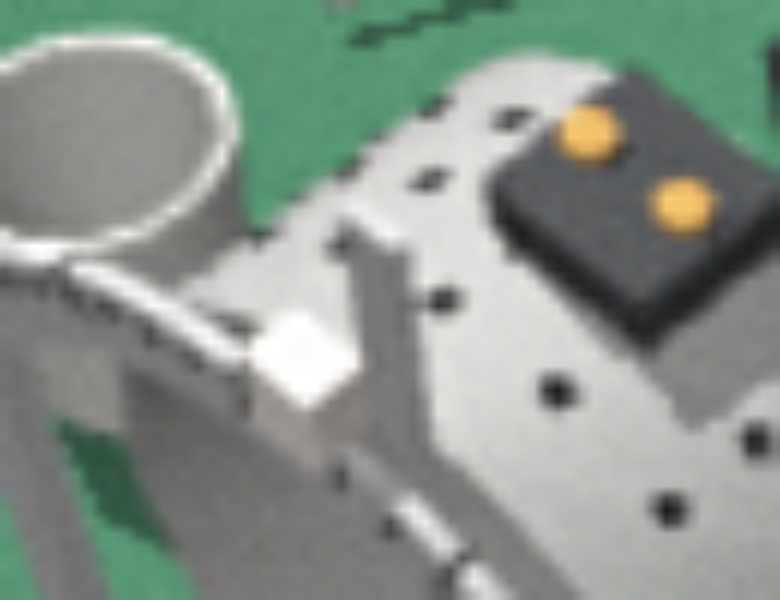

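arm_command([
  {"x":0,"y":7.4,"z":-0.2,"rx":0,"ry":0,"rz":0},
  {"x":0,"y":7.4,"z":-0.2,"rx":0,"ry":0,"rz":0},
  {"x":0,"y":1.1,"z":-0.1,"rx":0,"ry":0,"rz":0},
  {"x":0,"y":1.1,"z":-0.1,"rx":0,"ry":0,"rz":0},
])

```text
time: 14.6
tool_pos: [0.5109, -0.1079, 0.3173]
tool_rot: [3.141, 0.0, -3.11]
contact_force: [0.2, 1.0, 1.1]
opening: 0.0177
grip_force: 10.0
```

```bash
python3 step.py .14 5
```

```text
t=14.65 th=0.133(a34 e0.2) pred=0.115 est=[ 0.136  0.089 -0.024  1.644  5.535] sd=[0.007 0.033 0.01  0.043 0.422] c0=-0.048 cmeas=-0.049 fz=[0.2 1.  1.1] next=[ 0.145 -0.012]
[-0.158, -0.158, -0.075, -0.075, -0.062] [[-10.9, 1.1], [-10.9, 1.1], [-2.7, 0.2], [-2.7, 0.2], [-1.4, 0.1]]
```

arm_command([
  {"x":0,"y":-10.9,"z":1.1,"rx":0,"ry":0,"rz":0},
  {"x":0,"y":-10.9,"z":1.1,"rx":0,"ry":0,"rz":0},
  {"x":0,"y":-2.7,"z":0.2,"rx":0,"ry":0,"rz":0},
  {"x":0,"y":-2.7,"z":0.2,"rx":0,"ry":0,"rz":0},
  {"x":0,"y":-1.4,"z":0.1,"rx":0,"ry":0,"rz":0},
])

```text
time: 15.15
tool_pos: [0.511, -0.1089, 0.3173]
tool_rot: [-3.141, 0.0, -3.109]
contact_force: [0.2, -2.1, 0.9]
opening: 0.0175
grip_force: 10.0
```

```bash
python3 step.py .14 5
```

```text
t=15.20 th=0.120(a34 e0.2) pred=0.145 est=[ 0.118 -0.07  -0.028  1.636  5.538] sd=[0.007 0.034 0.01  0.044 0.404] c0=-0.062 cmeas=-0.058 fz=[ 0.2 -2.1  0.9] next=[0.122 0.034]
[0.06, 0.06, -0.046, -0.046, -0.063] [[12.2, -0.0], [12.2, -0.0], [1.6, -0.1], [1.6, -0.1], [-0.1, 0.0]]
```

arm_command([
  {"x":0,"y":12.2,"z":0,"rx":0,"ry":0,"rz":0},
  {"x":0,"y":12.2,"z":0,"rx":0,"ry":0,"rz":0},
  {"x":0,"y":1.6,"z":-0.1,"rx":0,"ry":0,"rz":0},
  {"x":0,"y":1.6,"z":-0.1,"rx":0,"ry":0,"rz":0},
  {"x":0,"y":-0.1,"z":0,"rx":0,"ry":0,"rz":0},
])

```text
time: 15.7
tool_pos: [0.511, -0.1092, 0.3171]
tool_rot: [3.141, 0.0, -3.11]
contact_force: [1.0, 1.0, 0.0]
opening: 0.0174
grip_force: 10.0
```

```bash
python3 step.py .14 5
```

```text
t=15.75 th=0.149(a36 e0.3) pred=0.122 est=[ 0.152  0.094 -0.024  1.639  5.56 ] sd=[0.007 0.034 0.01  0.044 0.412] c0=-0.063 cmeas=-0.062 fz=[1. 1. 0.] next=[ 0.154 -0.028]
[-0.19, -0.19, -0.078, -0.078, -0.062] [[-12.6, 1.6], [-12.6, 1.6], [-1.5, 0.1], [-1.5, 0.1], [0.1, -0.0]]
```

arm_command([
  {"x":0,"y":-12.6,"z":1.6,"rx":0,"ry":0,"rz":0},
  {"x":0,"y":-12.6,"z":1.6,"rx":0,"ry":0,"rz":0},
  {"x":0,"y":-1.5,"z":0.1,"rx":0,"ry":0,"rz":0},
  {"x":0,"y":-1.5,"z":0.1,"rx":0,"ry":0,"rz":0},
  {"x":0,"y":0.1,"z":0,"rx":0,"ry":0,"rz":0},
])

```text
time: 16.25
tool_pos: [0.5109, -0.1087, 0.3173]
tool_rot: [-3.141, 0.0, -3.109]
contact_force: [0.2, -1.3, 1.0]
opening: 0.0174
grip_force: 10.0
```

```bash
sed -i 's/\.4\*d/.7*d/' step.py; python3 step.py .14 4
```

```text
t=16.30 th=0.138(a32 e0.2) pred=0.154 est=[ 0.135 -0.064 -0.027  1.636  5.569] sd=[0.007 0.035 0.011 0.045 0.419] c0=-0.062 cmeas=-0.057 fz=[ 0.2 -1.3  1. ] next=[0.128 0.015]
[0.003, 0.003, -0.038, -0.038] [[6.5, -0.2], [6.5, -0.2], [2.4, -0.1], [2.4, -0.1]]
```

arm_command([
  {"x":0,"y":6.5,"z":-0.2,"rx":0,"ry":0,"rz":0},
  {"x":0,"y":6.5,"z":-0.2,"rx":0,"ry":0,"rz":0},
  {"x":0,"y":2.4,"z":-0.1,"rx":0,"ry":0,"rz":0},
  {"x":0,"y":2.4,"z":-0.1,"rx":0,"ry":0,"rz":0},
])

```text
time: 16.7
tool_pos: [0.5109, -0.1066, 0.3173]
tool_rot: [3.141, -0.0, -3.11]
contact_force: [0.3, 0.5, 1.2]
opening: 0.0175
grip_force: 10.0
```

```bash
python3 step.py .14 5
```

```text
t=16.75 th=0.138(a33 e0.2) pred=0.128 est=[ 0.14   0.045 -0.025  1.637  5.575] sd=[0.007 0.033 0.011 0.047 0.414] c0=-0.038 cmeas=-0.035 fz=[0.3 0.5 1.2] next=[ 0.146 -0.011]
[-0.108, -0.108, -0.083, -0.083, -0.066] [[-7.0, 0.5], [-7.0, 0.5], [-4.5, 0.3], [-4.5, 0.3], [-2.8, 0.1]]
```

arm_command([
  {"x":0,"y":-7,"z":0.5,"rx":0,"ry":0,"rz":0},
  {"x":0,"y":-7,"z":0.5,"rx":0,"ry":0,"rz":0},
  {"x":0,"y":-4.5,"z":0.3,"rx":0,"ry":0,"rz":0},
  {"x":0,"y":-4.5,"z":0.3,"rx":0,"ry":0,"rz":0},
  {"x":0,"y":-2.8,"z":0.1,"rx":0,"ry":0,"rz":0},
])

```text
time: 17.25
tool_pos: [0.5109, -0.1097, 0.3172]
tool_rot: [-3.141, -0.0, -3.11]
contact_force: [0.8, -1.0, 0.3]
opening: 0.0172
grip_force: 10.0
```

```bash
python3 step.py .14 5
```

```text
t=17.30 th=0.149(a36 e0.3) pred=0.146 est=[ 1.480e-01 -4.000e-03 -2.400e-02  1.635e+00  5.552e+00] sd=[0.007 0.034 0.011 0.047 0.424] c0=-0.066 cmeas=-0.066 fz=[ 0.8 -1.   0.3] next=[ 0.145 -0.008]
[-0.075, -0.075, -0.069, -0.069, -0.066] [[-0.9, 0.1], [-0.9, 0.1], [-0.3, 0.0], [-0.3, 0.0], [0.0, -0.0]]
```

arm_command([
  {"x":0,"y":-0.9,"z":0.1,"rx":0,"ry":0,"rz":0},
  {"x":0,"y":-0.9,"z":0.1,"rx":0,"ry":0,"rz":0},
  {"x":0,"y":-0.3,"z":0,"rx":0,"ry":0,"rz":0},
  {"x":0,"y":-0.3,"z":0,"rx":0,"ry":0,"rz":0},
  {"x":0,"y":0,"z":0,"rx":0,"ry":0,"rz":0},
])

```text
time: 17.8
tool_pos: [0.511, -0.1095, 0.3172]
tool_rot: [-3.141, 0.0, -3.11]
contact_force: [-1.8, -0.4, 1.2]
opening: 0.0179
grip_force: 10.0
```

```bash
python3 step.py .14 5
```

```text
t=17.85 th=0.144(a34 e0.3) pred=0.145 est=[ 0.143 -0.01  -0.024  1.635  5.526] sd=[0.007 0.035 0.011 0.047 0.437] c0=-0.066 cmeas=-0.064 fz=[-1.8 -0.4  1.2] next=[ 0.141 -0.001]
[-0.061, -0.061, -0.063, -0.063, -0.065] [[0.5, -0.0], [0.5, -0.0], [0.3, -0.0], [0.3, -0.0], [0.1, -0.0]]
```

Very steady.

arm_command([
  {"x":0,"y":0.5,"z":0,"rx":0,"ry":0,"rz":0},
  {"x":0,"y":0.5,"z":0,"rx":0,"ry":0,"rz":0},
  {"x":0,"y":0.3,"z":0,"rx":0,"ry":0,"rz":0},
  {"x":0,"y":0.3,"z":0,"rx":0,"ry":0,"rz":0},
  {"x":0,"y":0.1,"z":0,"rx":0,"ry":0,"rz":0},
])

```text
time: 18.35
tool_pos: [0.511, -0.1092, 0.3172]
tool_rot: [3.141, -0.0, -3.11]
contact_force: [0.1, 0.0, 1.9]
opening: 0.0175
grip_force: 10.0
```

```bash
python3 step.py .14 6
```

```text
t=18.40 th=0.146(a33 e0.3) pred=0.141 est=[ 0.147  0.012 -0.023  1.634  5.509] sd=[0.007 0.034 0.012 0.05  0.439] c0=-0.065 cmeas=-0.062 fz=[0.1 0.  1.9] next=[ 0.145 -0.009]
[-0.088, -0.088, -0.074, -0.074, -0.067, -0.067] [[-2.3, 0.2], [-2.3, 0.2], [-0.9, 0.1], [-0.9, 0.1], [-0.2, 0.0], [-0.2, 0.0]]
```

arm_command([
  {"x":0,"y":-2.3,"z":0.2,"rx":0,"ry":0,"rz":0},
  {"x":0,"y":-2.3,"z":0.2,"rx":0,"ry":0,"rz":0},
  {"x":0,"y":-0.9,"z":0.1,"rx":0,"ry":0,"rz":0},
  {"x":0,"y":-0.9,"z":0.1,"rx":0,"ry":0,"rz":0},
  {"x":0,"y":-0.2,"z":0,"rx":0,"ry":0,"rz":0},
  {"x":0,"y":-0.2,"z":0,"rx":0,"ry":0,"rz":0},
])

```text
time: 19.0
tool_pos: [0.511, -0.1095, 0.3172]
tool_rot: [-3.141, 0.0, -3.11]
contact_force: [-0.6, -0.9, 1.4]
opening: 0.0173
grip_force: 10.0
```

```bash
python3 step.py .14 6
```

```text
t=19.05 th=0.133(a33 e0.2) pred=0.145 est=[ 0.132 -0.035 -0.025  1.635  5.461] sd=[0.007 0.035 0.011 0.052 0.441] c0=-0.067 cmeas=-0.065 fz=[-0.6 -0.9  1.4] next=[0.132 0.014]
[-0.018, -0.018, -0.045, -0.045, -0.061, -0.061] [[4.9, -0.2], [4.9, -0.2], [2.2, -0.1], [2.2, -0.1], [0.6, -0.0], [0.6, -0.0]]
```

arm_command([
  {"x":0,"y":4.9,"z":-0.2,"rx":0,"ry":0,"rz":0},
  {"x":0,"y":4.9,"z":-0.2,"rx":0,"ry":0,"rz":0},
  {"x":0,"y":2.2,"z":-0.1,"rx":0,"ry":0,"rz":0},
  {"x":0,"y":2.2,"z":-0.1,"rx":0,"ry":0,"rz":0},
  {"x":0,"y":0.6,"z":0,"rx":0,"ry":0,"rz":0},
  {"x":0,"y":0.6,"z":0,"rx":0,"ry":0,"rz":0},
])

```text
time: 19.65
tool_pos: [0.511, -0.1089, 0.3171]
tool_rot: [3.141, 0.0, -3.11]
contact_force: [0.6, 1.9, -0.1]
opening: 0.0177
grip_force: 10.0
```

```bash
python3 step.py .14 6
```

```text
t=19.70 th=0.154(a34 e0.2) pred=0.132 est=[ 0.156  0.061 -0.022  1.636  5.447] sd=[0.007 0.036 0.012 0.056 0.424] c0=-0.061 cmeas=-0.058 fz=[ 0.6  1.9 -0.1] next=[ 0.155 -0.026]
[-0.149, -0.149, -0.099, -0.099, -0.07, -0.07] [[-8.7, 0.9], [-8.7, 0.9], [-3.8, 0.3], [-3.8, 0.3], [-0.9, 0.1], [-0.9, 0.1]]
```

arm_command([
  {"x":0,"y":-8.7,"z":0.9,"rx":0,"ry":0,"rz":0},
  {"x":0,"y":-8.7,"z":0.9,"rx":0,"ry":0,"rz":0},
  {"x":0,"y":-3.8,"z":0.3,"rx":0,"ry":0,"rz":0},
  {"x":0,"y":-3.8,"z":0.3,"rx":0,"ry":0,"rz":0},
  {"x":0,"y":-0.9,"z":0.1,"rx":0,"ry":0,"rz":0},
  {"x":0,"y":-0.9,"z":0.1,"rx":0,"ry":0,"rz":0},
])

```text
time: 20.3
tool_pos: [0.511, -0.1095, 0.3172]
tool_rot: [-3.141, 0.0, -3.109]
contact_force: [-0.2, -1.3, 1.7]
opening: 0.0174
grip_force: 10.0
```

```bash
python3 step.py .14 6
```

```text
t=20.35 th=0.131(a33 e0.2) pred=0.155 est=[ 0.128 -0.077 -0.025  1.633  5.439] sd=[0.007 0.035 0.012 0.059 0.418] c0=-0.07 cmeas=-0.065 fz=[-0.2 -1.3  1.7] next=[0.126 0.026]
[0.028, 0.028, -0.027, -0.027, -0.059, -0.059] [[9.8, -0.2], [9.8, -0.2], [4.3, -0.2], [4.3, -0.2], [1.1, -0.1], [1.1, -0.1]]
```

arm_command([
  {"x":0,"y":9.8,"z":-0.2,"rx":0,"ry":0,"rz":0},
  {"x":0,"y":9.8,"z":-0.2,"rx":0,"ry":0,"rz":0},
  {"x":0,"y":4.3,"z":-0.2,"rx":0,"ry":0,"rz":0},
  {"x":0,"y":4.3,"z":-0.2,"rx":0,"ry":0,"rz":0},
  {"x":0,"y":1.1,"z":-0.1,"rx":0,"ry":0,"rz":0},
  {"x":0,"y":1.1,"z":-0.1,"rx":0,"ry":0,"rz":0},
])

```text
time: 20.95
tool_pos: [0.5109, -0.109, 0.3171]
tool_rot: [3.141, -0.0, -3.11]
contact_force: [-0.1, 1.2, 0.7]
opening: 0.0176
grip_force: 10.0
```

```bash
python3 step.py .70 4
```

```text
t=21.00 th=0.149(a36 e0.3) pred=0.127 est=[ 0.152  0.075 -0.022  1.628  5.448] sd=[0.007 0.037 0.012 0.056 0.431] c0=-0.059 cmeas=-0.060 fz=[-0.1  1.2  0.7] next=[0.231 0.29 ]
[0.082, 0.082, -0.041, -0.041] [[14.1, 0.2], [14.1, 0.2], [1.8, -0.1], [1.8, -0.1]]
```

arm_command([
  {"x":0,"y":14.1,"z":0.2,"rx":0,"ry":0,"rz":0},
  {"x":0,"y":14.1,"z":0.2,"rx":0,"ry":0,"rz":0},
  {"x":0,"y":1.8,"z":-0.1,"rx":0,"ry":0,"rz":0},
  {"x":0,"y":1.8,"z":-0.1,"rx":0,"ry":0,"rz":0},
])

```text
time: 21.4
tool_pos: [0.5109, -0.1078, 0.3173]
tool_rot: [-3.141, -0.0, -3.11]
contact_force: [-0.2, 1.2, 3.4]
opening: 0.0173
grip_force: 10.0
```

```bash
python3 step.py .70 4
```

```text
t=21.45 th=0.213(a31 e0.2) pred=0.231 est=[ 0.228  0.265 -0.024  1.629  5.367] sd=[0.007 0.033 0.013 0.06  0.446] c0=-0.041 cmeas=-0.048 fz=[-0.2  1.2  3.4] next=[0.346 0.308]
[-0.098, -0.098, -0.151, -0.151] [[-5.7, 0.4], [-5.7, 0.4], [-10.9, 1.1], [-10.9, 1.1]]
```

arm_command([
  {"x":0,"y":-5.7,"z":0.4,"rx":0,"ry":0,"rz":0},
  {"x":0,"y":-5.7,"z":0.4,"rx":0,"ry":0,"rz":0},
  {"x":0,"y":-10.9,"z":1.1,"rx":0,"ry":0,"rz":0},
  {"x":0,"y":-10.9,"z":1.1,"rx":0,"ry":0,"rz":0},
])

```text
time: 21.85
tool_pos: [0.5111, -0.1183, 0.316]
tool_rot: [3.142, -0.001, -3.11]
contact_force: [-1.2, 0.7, 1.5]
opening: 0.0177
grip_force: 10.0
```

```bash
python3 step.py .70 4
```

```text
t=21.90 th=0.315(a37 e0.2) pred=0.346 est=[ 0.329  0.239 -0.029  1.62   5.225] sd=[0.007 0.033 0.013 0.053 0.484] c0=-0.151 cmeas=-0.153 fz=[-1.2  0.7  1.5] next=[0.439 0.3  ]
[-0.12, -0.12, -0.18, -0.18] [[3.1, -0.4], [3.1, -0.4], [-2.9, 0.5], [-2.9, 0.5]]
```

arm_command([
  {"x":0,"y":3.1,"z":-0.4,"rx":0,"ry":0,"rz":0},
  {"x":0,"y":3.1,"z":-0.4,"rx":0,"ry":0,"rz":0},
  {"x":0,"y":-2.9,"z":0.5,"rx":0,"ry":0,"rz":0},
  {"x":0,"y":-2.9,"z":0.5,"rx":0,"ry":0,"rz":0},
])

```text
time: 22.3
tool_pos: [0.5113, -0.121, 0.3155]
tool_rot: [3.141, -0.0, -3.11]
contact_force: [-0.9, 0.7, 1.7]
opening: 0.0175
grip_force: 10.0
```

```bash
python3 step.py .70 3
```

```text
t=22.35 th=0.397(a33 e0.2) pred=0.438 est=[ 0.41   0.2   -0.03   1.579  5.255] sd=[0.007 0.037 0.014 0.057 0.43 ] c0=-0.18 cmeas=-0.180 fz=[-0.9  0.7  1.7] next=[0.482 0.275]
[-0.115, -0.115, -0.212] [[6.4, -1.0], [6.4, -1.0], [-3.1, 0.6]]
```

arm_command([
  {"x":0,"y":6.4,"z":-1,"rx":0,"ry":0,"rz":0},
  {"x":0,"y":6.4,"z":-1,"rx":0,"ry":0,"rz":0},
  {"x":0,"y":-3.1,"z":0.6,"rx":0,"ry":0,"rz":0},
])

```text
time: 22.65
tool_pos: [0.5114, -0.1228, 0.3154]
tool_rot: [3.141, 0.0, -3.108]
contact_force: [-1.1, 0.6, 1.5]
opening: 0.0177
grip_force: 10.0
```

```bash
python3 step.py .70 4
```

```text
t=22.70 th=0.478(a37 e0.1) pred=0.482 est=[ 0.491  0.262 -0.03   1.573  5.27 ] sd=[0.007 0.034 0.015 0.05  0.426] c0=-0.212 cmeas=-0.199 fz=[-1.1  0.6  1.5] next=[0.583 0.186]
[-0.25, -0.25, -0.291, -0.291] [[-3.7, 0.9], [-3.7, 0.9], [-7.6, 2.0], [-7.6, 2.0]]
```

arm_command([
  {"x":0,"y":-3.7,"z":0.9,"rx":0,"ry":0,"rz":0},
  {"x":0,"y":-3.7,"z":0.9,"rx":0,"ry":0,"rz":0},
  {"x":0,"y":-7.6,"z":2,"rx":0,"ry":0,"rz":0},
  {"x":0,"y":-7.6,"z":2,"rx":0,"ry":0,"rz":0},
])

```text
time: 23.1
tool_pos: [0.5117, -0.1317, 0.313]
tool_rot: [3.141, -0.0, -3.11]
contact_force: [-0.8, 2.1, 0.6]
opening: 0.018
grip_force: 10.0
```

```bash
python3 step.py .70 3
```

```text
t=23.15 th=0.567(a39 e0.0) pred=0.583 est=[ 0.575  0.132 -0.027  1.551  5.295] sd=[0.007 0.037 0.016 0.043 0.343] c0=-0.291 cmeas=-0.291 fz=[-0.8  2.1  0.6] next=[0.61  0.112]
[-0.242, -0.242, -0.256] [[4.7, -1.3], [4.7, -1.3], [3.4, -0.9]]
```

arm_command([
  {"x":0,"y":4.7,"z":-1.3,"rx":0,"ry":0,"rz":0},
  {"x":0,"y":4.7,"z":-1.3,"rx":0,"ry":0,"rz":0},
  {"x":0,"y":3.4,"z":-0.9,"rx":0,"ry":0,"rz":0},
])

```text
time: 23.45
tool_pos: [0.5116, -0.1278, 0.3142]
tool_rot: [-3.141, 0.0, -3.109]
contact_force: [-0.8, 0.6, 1.8]
opening: 0.0176
grip_force: 10.0
```

```bash
python3 step.py .70 4 -.25,-.25,-.25,-.25
```

```text
t=23.50 th=0.628(a37 e0.1) pred=0.609 est=[ 0.634  0.141 -0.029  1.573  5.223] sd=[0.006 0.034 0.018 0.043 0.418] c0=-0.256 cmeas=-0.249 fz=[-0.8  0.6  1.8] next=[0.65 0.  ]
[-0.25, -0.25, -0.25, -0.25] [[0.6, -0.2], [0.6, -0.2], [0.6, -0.2], [0.6, -0.2]]
```

arm_command([
  {"x":0,"y":0.6,"z":-0.2,"rx":0,"ry":0,"rz":0},
  {"x":0,"y":0.6,"z":-0.2,"rx":0,"ry":0,"rz":0},
  {"x":0,"y":0.6,"z":-0.2,"rx":0,"ry":0,"rz":0},
  {"x":0,"y":0.6,"z":-0.2,"rx":0,"ry":0,"rz":0},
  {"x":0,"y":0.6,"z":-0.2,"rx":0,"ry":0,"rz":0},
  {"x":0,"y":0.6,"z":-0.2,"rx":0,"ry":0,"rz":0},
  {"x":0,"y":5.5,"z":-1.3,"rx":0,"ry":0,"rz":0},
  {"x":0,"y":10.4,"z":-2.1,"rx":0,"ry":0,"rz":0},
  {"x":0,"y":10.4,"z":-2.1,"rx":0,"ry":0,"rz":0},
])

```text
time: 24.4
tool_pos: [0.5113, -0.1169, 0.3162]
tool_rot: [3.141, 0.0, -3.109]
contact_force: [0.9, -0.7, 0.6]
opening: 0.0176
grip_force: 10.0
```

```bash
python3 - <<'E'
from ctl import *
for _ in range(2):
    s=observe();print(s['time'],cmeas(s),drum(read_camera('scene')))
E
```

```text
24.4 -0.13897186733286485 (np.float64(0.6431845666834836), 36.0, np.float64(0.06312585458920597))
24.45 -0.14106867001168588 (np.float64(0.6501917152498943), 36.0, np.float64(0.05181101725252805))
```

arm_command([
  {"x":0,"y":9.9,"z":-1,"rx":0,"ry":0,"rz":0},
  {"x":0,"y":19.9,"z":-1,"rx":0,"ry":0,"rz":0},
  {"x":0,"y":29.9,"z":0,"rx":0,"ry":0,"rz":0},
  {"x":0,"y":39.7,"z":2,"rx":0,"ry":0,"rz":0},
  {"x":0,"y":49.2,"z":4.9,"rx":0,"ry":0,"rz":0},
  {"x":0,"y":58.4,"z":8.8,"rx":0,"ry":0,"rz":0},
  {"x":0,"y":67.2,"z":13.6,"rx":0,"ry":0,"rz":0},
  {"x":0,"y":75.5,"z":19.3,"rx":0,"ry":0,"rz":0},
  {"x":0,"y":75.5,"z":19.3,"rx":0,"ry":0,"rz":0},
  {"x":0,"y":75.5,"z":19.3,"rx":0,"ry":0,"rz":0},
])

```text
time: 25.5
tool_pos: [0.5087, -0.0416, 0.2966]
tool_rot: [3.141, -0.001, -3.109]
contact_force: [1.5, 1.6, 0.4]
opening: 0.0175
grip_force: 10.0
```

arm_command([
  {"x":0,"y":0,"z":0,"rx":0,"ry":0,"rz":0},
  {"x":0,"y":0,"z":0,"rx":0,"ry":0,"rz":0},
  {"x":0,"y":0,"z":0,"rx":0,"ry":0,"rz":0},
  {"x":0,"y":0,"z":0,"rx":0,"ry":0,"rz":0},
  {"x":0,"y":0,"z":0,"rx":0,"ry":0,"rz":0},
  {"x":0,"y":0,"z":0,"rx":0,"ry":0,"rz":0},
  {"x":0,"y":0,"z":0,"rx":0,"ry":0,"rz":0},
  {"x":0,"y":0,"z":0,"rx":0,"ry":0,"rz":0},
  {"x":0,"y":0,"z":0,"rx":0,"ry":0,"rz":0},
  {"x":0,"y":0,"z":0,"rx":0,"ry":0,"rz":0},
  {"x":0,"y":0,"z":0,"rx":0,"ry":0,"rz":0},
  {"x":0,"y":0,"z":0,"rx":0,"ry":0,"rz":0},
], hand=91)

```text
time: 26.7
tool_pos: [0.5088, -0.0421, 0.2968]
tool_rot: [3.141, 0.0, -3.11]
contact_force: [-0.0, 0.3, -0.3]
opening: 0.0911
grip_force: 0.0
```

arm_command([
  {"x":0,"y":0,"z":-15,"rx":0,"ry":0,"rz":0},
  {"x":0,"y":0,"z":-35,"rx":0,"ry":0,"rz":0},
  {"x":0,"y":0,"z":-60,"rx":0,"ry":0,"rz":0},
  {"x":0,"y":0,"z":-85,"rx":0,"ry":0,"rz":0},
  {"x":0,"y":0,"z":-110,"rx":0,"ry":0,"rz":0},
  {"x":0,"y":0,"z":-110,"rx":0,"ry":0,"rz":0},
  {"x":0,"y":0,"z":-110,"rx":0,"ry":0,"rz":0},
  {"x":0,"y":0,"z":-110,"rx":0,"ry":0,"rz":0},
  {"x":0,"y":0,"z":-110,"rx":0,"ry":0,"rz":0},
  {"x":0,"y":0,"z":-110,"rx":0,"ry":0,"rz":0},
])

```text
time: 27.7
tool_pos: [0.5087, -0.0421, 0.406]
tool_rot: [3.141, -0.001, -3.11]
contact_force: [0.1, -0.4, 0.9]
opening: 0.0912
grip_force: 0.0
```

```bash
python3 - <<'E'
from ctl import *
s=observe();p=read_camera('scene');print(s['time'],s['opening'],s['tool_pos'],drum(p),mark_of(p,'grip')[:1],tcp(.65)-[0,0,.047])
cv2.imwrite('pics/end.png',p['pixels'][100:320,180:400])
E
```

```text
27.7 0.09118443870623416 [ 0.50868658 -0.04207982  0.40601002] (np.float64(0.6520249189037535), 35.0, np.float64(0.12867580361840258)) [{'point': [0.5095, -0.0429, 0.2491], 'confidence': 0.7}] [ 0.50876775 -0.04253372  0.24960838]
```

View pics/end.png

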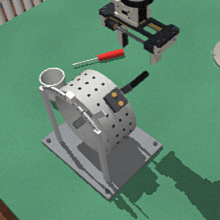

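The picture shows the drum back on its left stop, with the counterweight at about (118,98). The crank is in line with it and free, and the open gripper is well clear above.

```bash
python3 -c "
from cell import *
print(hand_in())"
```

```text
the job is handed in; nothing more can be done
None
```

I held the pointer at the white tab for about 7 s, then eased the drum back to its left stop at about 0.15 rad/s, released the crank and handed the job in; `hand_in()` gave no verdict, so I can't confirm it passed.

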